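# Lay out the first-off set on the laser marking plate

## Task

Lay out the first-off set on the grey marking plate: the hexagonal nut in the middle of the square pad, the flanged hub in the middle of the round pad, the dark focus block on the plate midway between the two pads, and the focus gauge standing in the middle of the block's top. Lay the flat test coupon on the bare strip of the plate behind the block (the side away from the robot), straight back from it square to the row of pads, and wholly on the plate. Everything ends the same way up as it started, released and still; leave the bottle and the mouse where they are.

Things in the scene. Friction and masses are not known exactly. Their poses are not given: they have to be found in the camera images.
- plate: grey marking plate, fixed to the bench, 200 mm deep (x) by 360 mm wide (y), 6 mm thick. Origin on its underside, exactly midway between the two pads; its x axis points to its back (away from the robot), y along the row of pads, z up. It reaches from x = -65 to +135 mm and y = -180 to +180 mm of this origin; its top is 6 mm above the origin. Behind the pads it has a bare strip (x = 38 to 135 mm). Turned by up to 0.2 rad.
- square_pad: square steel pad, 76 x 76 mm, 10 mm high, fixed on the plate 120 mm to one side (left or right) of the plate's origin. Origin at the centre of its underside (6 mm above the bench); flat top 10 mm above the origin.
- round_pad: round steel pad, 76 mm across, 10 mm high, fixed on the plate 120 mm to the other side of the plate's origin. Origin at the centre of its underside (6 mm above the bench); flat top 10 mm above the origin.
- nut_center (a point): centre (half-way up) of the loose large hexagonal steel nut, 46 mm across flats, 35 mm high, bore 27 mm. z up along the bore; its x axis is square to one of its flats (so flats face 0, 60, 120... degrees from x). About 0.3 kg.
- hub_center (a point): centre (half-way up) of the loose aluminium flanged hub: flange 60 mm across and 10 mm high at the bottom, boss 40 mm across above it up to 40 mm in all, dark bore mark on top. z up. About 0.18 kg.
- block_center (a point): centre (half-way up) of the loose dark steel focus block, 56 mm (x) by 40 mm (y) by 50 mm high (z up), plain. About 0.35 kg.
- coupon_center (a point): centre (half-way up) of the loose flat aluminium test coupon, 70 mm (x) by 36 mm (y), 12 mm thick (z up). About 0.09 kg.
- gauge_center (a point): centre (half-way up) of the loose steel focus gauge: disc 34 mm across and 10 mm high at the bottom, stem 18 mm across above it up to 40 mm in all. z up. About 0.11 kg.
- bottle: bystander: small loose green bottle standing among the pieces, 32 mm across, 75 mm high, dark cap. Origin at the centre of its underside. Not to be disturbed.
- mouse: bystander: black computer mouse, 100 x 60 mm, 30 mm high, loose on its pad beyond the pieces. Origin at the centre of its underside. Not to be disturbed.

How it is judged:
By the outcome, as a careful person would: the job done as asked, in the order asked, and still so for the second after the job is handed in, with the robot touching nothing.
It also fails if it takes over 120 s, if anything falls off the work surface, if the arm or the gripper's body presses on something with over 40 N, if the wrist force passes 120 N, or if a joint passes its speed limit or range.

## Robot

A 6-joint arm with a two-finger parallel gripper is mounted at the origin on the work surface. World frame = base frame: x ahead of the robot, y to its left, z up, the work surface at z = 0. Lengths are in m, angles in degrees, forces in N, time in s.
With the tool pointing down it reaches from about 0.35 to 0.775 m from the base axis. Payload 5.5 kg.
Tool frame: the origin (TCP) lies between the finger pads; the fingertips stand 14 mm ahead of it and the grasp point (between the pads) lies 5 mm behind it (r.tcp_to_tips is the distance from the TCP to the fingertips, in m); y points along the fingers, z is the direction in which the jaws open and shut, and the axes are right-handed (so a half turn about y gives the same grasp; the last joint's range is limited). The gripper opens to 85 mm and grips with 20 to 120 N. Pads are 22 mm wide; open, the fingers measure 114 mm over their backs; the gripper's body (76 mm by 85 mm) begins 54 mm behind the grasp point. The pads swing forward as they close: fully open they stand 13 mm farther back than shut.
Start: joints at [-74.003, 17.945, 2.641, 74.691, 0, 82.002], TCP at [0.234, -0.525, 0.245] pointing down, gripper open.
Joint ranges: [-158.12, 158.12], [-49.38, 96.58], [-58.88, 72.47], [-126.05, 133.96], [-84.25, 85.87], [-180, 180]. Speed limits (degrees/s): [147.25, 147.25, 180, 180, 180, 180].

## Interface

Orientations are given as a 3x3 rotation matrix whose columns are the frame's x, y, z axes.
In Python, from rig import state, eyes, r, finder gives the robot as it stands. The module is installed in compiled form; this text tells all that it offers.
- The arm moves only by the shell command python3 -m handwheel 'ROWS' [FORCE]. ROWS is JSON, a list of rows, each an object with "delta_rot": the turn, a rotation vector about the tool's x, y, z in degrees, a list of three; "delta_pos": the shift along the tool's x, y, z in m, a list of three; "jaw": the opening in per cent of the stroke, from 0 (shut) to 100 (fully open). A call has exactly 10 rows; each row is the pose to reach, as a shift and turn from the pose measured when the call began, along the tool's axes at that moment; what a row does not reach only later rows make up. A row lasts 1/10 s, in which the tool goes at most 50 mm and 8.59 degrees, less where a joint would pass 70% of its speed; a pose out of reach is approached as far as the arm can. A call with a gripper value outside its range is refused whole. The fingers move at their own pace and stop on an object; FORCE is the grip in N (left out, the last holds). Time passes only in rows, so rows that repeat a pose let the fingers close, or fill a call up. It gives the time, the measured TCP pose, the force and the opening at its end, in the units of the state.
- state(): the state, without advancing time (a new reading comes with each control period).
- eyes.snapshot(name): name is "scene" or "top" or "wrist"; returns the picture (400x640x3 uint8, blue, green, red); there is no depth.
- eyes.camera_params(name): a dict with "camera_matrix" (3x3 intrinsics, pixels), "position" and "rotation" of the camera in the world. Camera axes: x right, y down, z forward; pixel columns grow to the right and rows downward; lengths in m; the calibration is good to about 2 mm. A picture is of the moment at which its call begins: read the wrist's pose just before it. camera_params takes no time and is no camera call; for the wrist camera it gives the pose at the moment of the call.
- r.close_job(): hands the job in, once; it reports no verdict.
Trained networks look in the newest picture that a camera, given by its name, has taken for a name from the list of things; names that differ only in an ending like _2 or _b are one class to them, and where a whole thing is asked for, a point or a joint stands for the part that bears it (a point fixed in the world has none). Each returns a list of dicts, best first, with "score" (0 to 1); they miss things now and then, are a little off and sometimes report something else, mostly with a low value. They report only what shows in the picture. A call takes as long as a camera call.
- finder.masks_of(camera, query): "pixels" (400x640 bool, what is visible of it) and "centre" ([column, row] in pixels, amid what is visible of it).
The state is a dict: "time": time; "qpos": joint angles; "joint_velocities": joint speeds; "tau": joint torques, N m; "tcp_pos": TCP position; "tcp_rot": TCP orientation; "contact_force": force on the tool from outside, world axes, zero at the start; "moment": the same for the moment, N m; "opening": opening from 0.0 (shut) to 1.0 (fully open).
Only numpy, scipy, OpenCV 4.12 (cv2) and the standard library are available. Lean on these libraries where they do the work, as an engineer would, in place of code of your own. Each camera call takes 0.05 s, during which the arm holds its last target. There are 200 camera calls.

## Working session

There is one attempt and no reset: what is moved stays moved. The work goes in short steps, Python scripts to look and compute and a shell command to move; the robot and the scene stay as the last step left them, time stands still between calls to the robot, and variables do not carry over. Pictures are saved under pics/ and viewed, about 12 in all and at most 16, crops included, and the job is handed in when it is done.

```bash
mkdir -p pics; cat > h.py <<'E'
import numpy as np, cv2
from rig import state, eyes, r, finder
np.set_printoptions(precision=4,suppress=True)
def cam(n):
    p=eyes.camera_params(n); return np.array(p["camera_matrix"]),np.array(p["position"]),np.array(p["rotation"])
def ray(n,uv):
    K,c,R=cam(n); d=R@np.linalg.solve(K,np.r_[uv,1.]); return c,d
def at_z(n,uv,z):
    c,d=ray(n,uv); return c+d*(z-c[2])/d[2]
def proj(n,P):
    K,c,R=cam(n); q=K@(R.T@(np.asarray(P,float)-c)); return q[:2]/q[2]
def tri(obs):
    A=np.zeros((3,3));b=np.zeros(3)
    for c,d in obs:
        d=d/np.linalg.norm(d);M=np.eye(3)-np.outer(d,d);A+=M;b+=M@c
    return np.linalg.solve(A,b)
E
python3 - <<'E'
from h import *
s=state();print(s["time"],s["tcp_pos"],s["tcp_rot"],s["contact_force"],s["opening"],r.tcp_to_tips)
for n in["scene","top","wrist"]:
    im=eyes.snapshot(n);cv2.imwrite(f"pics/{n}0.png",im);K,c,R=cam(n);print(n,c,K[0,0],R[:,2])
for q in["plate","square_pad","round_pad","nut_center","hub_center","block_center","coupon_center","gauge_center","bottle","mouse"]:
    for n in["scene","top"]:
        m=finder.masks_of(n,q)
        print(q,n,[(round(x["score"],2),np.round(x["centre"],1),int(x["pixels"].sum())) for x in m[:2]])
print(state()["time"])
E
```

```text
0.0 [ 0.2337 -0.5249  0.2444] [[-0.9136 -0.0005  0.4067]
 [-0.4067  0.0017 -0.9136]
 [-0.0002 -1.     -0.0018]] [-0.1081  0.4183 -0.9938] 1.0035653194800602 0.014
scene [ 1.145  -0.0428  0.7359] 383.07832879278203 [-0.6146  0.0498 -0.7873]
top [0.405  0.0019 0.8963] 380.14235978074765 [ 0.2323 -0.0285 -0.9722]
wrist [ 0.2958 -0.4966  0.3734] 306.31145907592924 [-0.2506 -0.11   -0.9618]
plate scene [(0.6, array([371.9, 211.4]), 8581), (0.3, array([269.6, 165.5]), 458)]
plate top [(0.77, array([253.4, 213. ]), 10556)]
square_pad scene [(0.81, array([423.2, 195.1]), 806)]
square_pad top [(0.55, array([200.7, 236. ]), 1099)]
round_pad scene [(0.72, array([326.1, 190.6]), 595)]
round_pad top [(0.59, array([302.7, 233.8]), 827), (0.47, array([476.7, 249.8]), 225)]
nut_center scene [(0.82, array([223.4, 167. ]), 375)]
nut_center top [(0.93, array([416. , 254.2]), 364), (0.66, array([301.3, 236.4]), 880)]
hub_center scene [(0.62, array([270., 167.]), 455)]
hub_center top [(0.77, array([365.3, 260.3]), 531)]
block_center scene [(0.91, array([216.9, 209.5]), 597)]
block_center top [(0.73, array([405.1, 196.2]), 537), (0.64, array([454.1, 200.4]), 478)]
coupon_center scene [(0.86, array([169.7, 213.4]), 457)]
coupon_center top [(0.83, array([452.3, 199. ]), 465)]
gauge_center scene [(0.71, array([270.6, 206.6]), 182), (0.43, array([423. , 194.7]), 845)]
gauge_center top [(0.67, array([356.3, 205.6]), 161)]
bottle scene [(0.74, array([172.4, 164. ]), 300)]
bottle top [(0.65, array([475.3, 253.1]), 272)]
mouse scene [(0.69, array([264.3, 271.9]), 1271)]
mouse top []
1.15
```

```bash
python3 - <<'E'
import cv2
a=cv2.imread("pics/top0.png")[130:330,140:540]
b=cv2.imread("pics/scene0.png")
cv2.imwrite("pics/a.png",cv2.resize(a,None,fx=2,fy=2,interpolation=cv2.INTER_CUBIC))
cv2.imwrite("pics/b.png",b)
E
```

```text
(no output)
```

View pics/a.png

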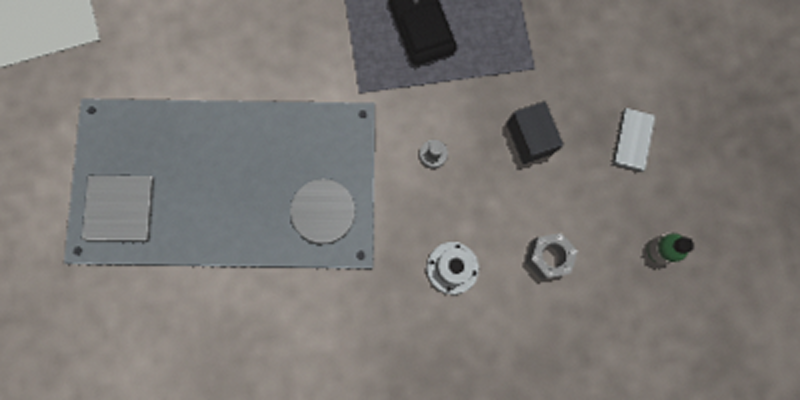

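View pics/b.png

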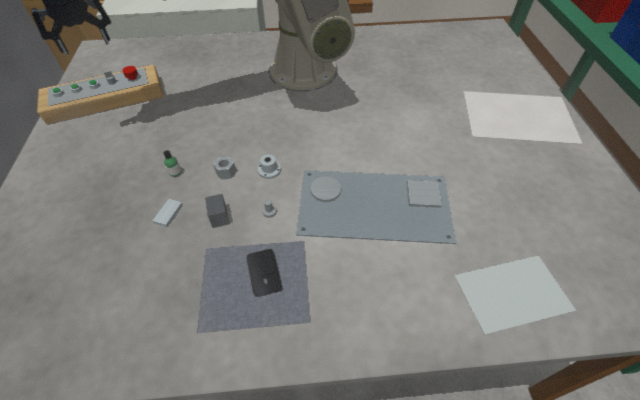

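```bash
python3 - <<'E'
from h import *
# rough: plate corners, pads, in top picture (px = crop/2 + offset), bench heights
o=np.array([140,130.])
P=lambda u,v:np.array([u,v])/2+o
c=[at_z("top",P(*x),.006)for x in[(80,99),(375,103),(373,268),(65,263)]]
print("plate corners BL,BR,FR,FL\n",np.array(c)[:,:2])
sq=at_z("top",P(118,208),.016);rd=at_z("top",P(322.5,211),.016);print("sq",sq,"rd",rd,np.linalg.norm(sq-rd),np.degrees(np.arctan2(*(sq-rd)[[0,1]])),(sq+rd)/2)
for n,a,z in[("nut",(416,254.2),.03),("hub",(365.3,260.3),.02),("block",(405.1,196.2),.035),("coupon",(452.3,199),.01),("gauge",(356.3,205.6),.015),("bottle",(475.3,253.1),.045)]:
    print(n,at_z("top",a,z)[:2])
S={"nut":(223.4,167),"hub":(270,167),"block":(216.9,209.5),"coupon":(169.7,213.4),"gauge":(270.6,206.6),"bottle":(172.4,164)}
T={"nut":(416,254.2),"hub":(365.3,260.3),"block":(405.1,196.2),"coupon":(452.3,199),"gauge":(356.3,205.6),"bottle":(475.3,253.1)}
for k in S: print(k,tri([ray("top",T[k]),ray("scene",S[k])]))
E
```

```text
plate corners BL,BR,FR,FL
 [[ 0.7158  0.2995]
 [ 0.6591 -0.0565]
 [ 0.4629 -0.0248]
 [ 0.5195  0.3284]]
sq [0.5731 0.2599 0.016 ] rd [0.5356 0.0241 0.016 ] 0.23883221939667437 9.041805489314443 [0.5543 0.142  0.016 ]
nut [ 0.4543 -0.2277]
hub [ 0.4577 -0.1132]
block [ 0.5896 -0.2285]
coupon [ 0.572  -0.3455]
gauge [ 0.5878 -0.1148]
bottle [ 0.4371 -0.3546]
nut [ 0.4543 -0.2285  0.03  ]
hub [ 0.4576 -0.1127  0.0218]
block [ 0.5906 -0.2325  0.031 ]
coupon [ 0.5729 -0.3499  0.0068]
gauge [ 0.5864 -0.1131  0.0222]
bottle [ 0.4374 -0.3576  0.0365]
```

View pics/wrist0.png

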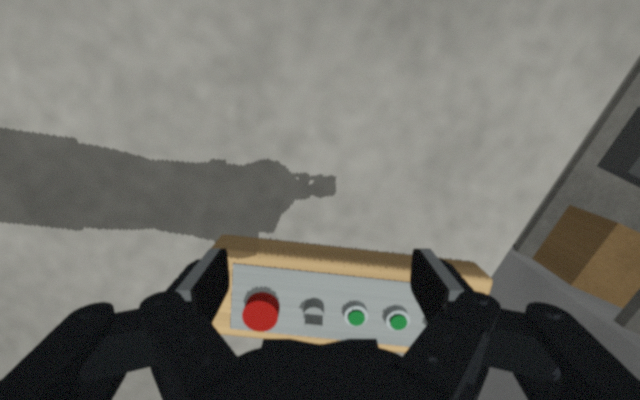

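The top view shows the plate at about (0.554, 0.142), yaw about -9°, with the square pad on the left (+y) and the round pad on the right. The pieces are to the right at y ≈ -0.11 to -0.36. The scene view agrees. The wrist camera currently shows only bench and a button box, so I'll move it over the pieces.

```bash
python3 -m handwheel '[{"delta_pos":[-0.045,-0.006,-0.0134],"delta_rot":[0,-8,0],"jaw":100},{"delta_pos":[-0.09,-0.012,-0.0268],"delta_rot":[0,-16,0],"jaw":100},{"delta_pos":[-0.135,-0.018,-0.04],"delta_rot":[0,-24,0],"jaw":100},{"delta_pos":[-0.18,-0.024,-0.0536],"delta_rot":[0,-32,0],"jaw":100},{"delta_pos":[-0.225,-0.03,-0.067],"delta_rot":[0,-40,0],"jaw":100},{"delta_pos":[-0.27,-0.036,-0.08],"delta_rot":[0,-48,0],"jaw":100},{"delta_pos":[-0.315,-0.042,-0.094],"delta_rot":[0,-56,0],"jaw":100},{"delta_pos":[-0.36,-0.048,-0.107],"delta_rot":[0,-64,0],"jaw":100},{"delta_pos":[-0.405,-0.054,-0.12],"delta_rot":[0,-72,0],"jaw":100},{"delta_pos":[-0.449,-0.056,-0.134],"delta_rot":[0,-80,0],"jaw":100}]' 30
```

```text
time: 2.15
tcp_pos: [0.5911, -0.219, 0.3022]
tcp_rot: [[0.248, 0.001, 0.969], [-0.969, -0.001, 0.248], [0.001, -1.0, 0.001]]
contact_force: [1.3, -0.1, -0.0]
opening: 1.0
```

```bash
python3 -m handwheel '[{"delta_pos":[0,0,0],"delta_rot":[0,-8.4,0],"jaw":100},{"delta_pos":[0,0,0],"delta_rot":[0,-16.8,0],"jaw":100},{"delta_pos":[0,0,0],"delta_rot":[0,-25.2,0],"jaw":100},{"delta_pos":[0,0,0],"delta_rot":[0,-33.6,0],"jaw":100},{"delta_pos":[0,0,0],"delta_rot":[0,-42,0],"jaw":100},{"delta_pos":[0,0,0],"delta_rot":[0,-50.4,0],"jaw":100},{"delta_pos":[0,0,0],"delta_rot":[0,-58.8,0],"jaw":100},{"delta_pos":[0,0,0],"delta_rot":[0,-67.2,0],"jaw":100},{"delta_pos":[0,0,0],"delta_rot":[0,-75.6,0],"jaw":100},{"delta_pos":[0,0,0],"delta_rot":[0,-75.6,0],"jaw":100}]' 30
python3 - <<'E'
from h import *
im=eyes.snapshot("wrist");cv2.imwrite("pics/w1.png",im)
K,c,R=cam("wrist");np.savez("pics/w1.npz",K=K,c=c,R=R);print(c,R,state()["qpos"])
cv2.imwrite("pics/w1v.png",cv2.resize(im[:330,80:],(800,471),interpolation=cv2.INTER_CUBIC))
E
```

```text
time: 3.15
tcp_pos: [0.5911, -0.2189, 0.3021]
tcp_rot: [[1.0, 0.001, 0.001], [-0.001, -0.001, 1.0], [0.001, -1.0, -0.001]]
contact_force: [0.2, 0.0, 0.1]
opening: 0.998
[ 0.52   -0.2183  0.4308] [[ 0.0042  0.9613  0.2755]
 [ 1.     -0.0039 -0.0018]
 [-0.0007  0.2755 -0.9613]] [-27.6127  24.1346  19.5098  85.29    -0.0096 -27.3683]
```

View pics/w1v.png

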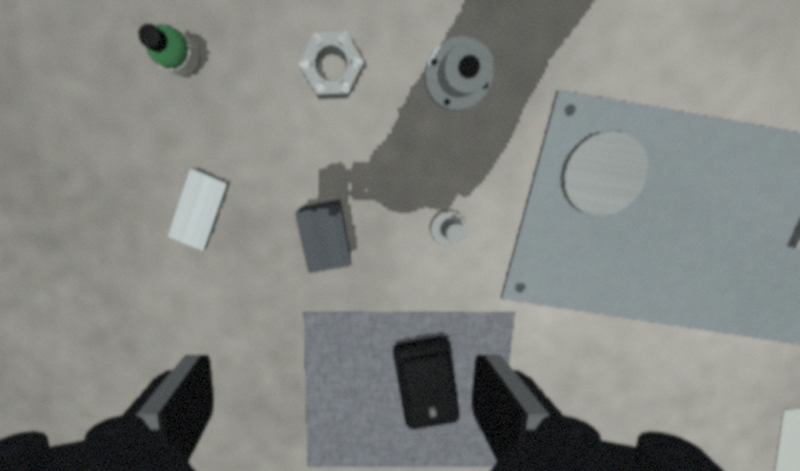

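```bash
cat > fit.py <<'E'
from h import *
from scipy.optimize import minimize
def cyl(rad,z0,z1,n=48,off=0):
    a=np.arange(n)*2*np.pi/n+off
    return np.array([[rad*np.cos(t),rad*np.sin(t),z] for t in a for z in(z0,z1)])
def box(a,b,z0,z1): return np.array([[i*a/2,j*b/2,z] for i in(-1,1) for j in(-1,1) for z in(z0,z1)])
M={"nut_center":[cyl(.023/np.cos(np.pi/6),0,.035,6,np.pi/6)],"hub_center":[cyl(.03,0,.01),cyl(.02,.01,.04)],
"block_center":[box(.056,.04,0,.05)],"coupon_center":[box(.07,.036,0,.012)],"gauge_center":[cyl(.017,0,.01),cyl(.009,.01,.04)],
"square_pad":[box(.076,.076,0,.01)],"round_pad":[cyl(.038,0,.01)],"bottle":[cyl(.016,0,.05)]}
S=4
def render(name,p,z,cm,shape):
    K,c,R=cm; im=np.zeros((shape[0]*S,shape[1]*S),np.uint8)
    cs,sn=np.cos(p[2]),np.sin(p[2])
    for part in M[name]:
        W=part@np.array([[cs,sn,0],[-sn,cs,0],[0,0,1]])+[p[0],p[1],z]
        q=(W-c)@R@K.T; uv=(q[:,:2]/q[:,2:]+.5)*S
        cv2.fillConvexPoly(im,cv2.convexHull(np.round(uv*16).astype(np.int32)),1,shift=4)
    return im
def fit(name,mask,cm,p0,z,yaw=True):
    big=cv2.resize(mask.astype(np.float32),None,fx=S,fy=S,interpolation=cv2.INTER_LINEAR)>.5
    def cost(v):
        p=[v[0],v[1],v[2] if yaw else 0]; m=render(name,p,z,cm,mask.shape)>0
        return 1-(m&big).sum()/(m|big).sum()
    best=None
    for y in(np.arange(0,np.pi,np.pi/6) if yaw and len(p0)<3 else [p0[2] if len(p0)>2 else 0]):
        x0=np.array([p0[0],p0[1],y])
        s=minimize(cost,x0,method="Nelder-Mead",options=dict(initial_simplex=[x0,x0+[.008,0,0],x0+[0,.008,0],x0+[0,0,.2]],xatol=2e-4,fatol=1e-4,maxiter=150))
        if best is None or s.fun<best.fun: best=s
    return best.x,1-best.fun
def masked(cam_,name,k=0):
    m=finder.masks_of(cam_,name); return m
E
python3 - <<'E'
from fit import *
cm=cam("wrist")
P={"nut_center":(.454,-.228),"hub_center":(.458,-.113),"block_center":(.59,-.23),"coupon_center":(.573,-.35),"gauge_center":(.587,-.114),"round_pad":(.536,.024)}
for n,p in P.items():
    ms=finder.masks_of("wrist",n)
    for m in ms[:2]:
        if m["score"]<.4: continue
        z=.006 if "pad" in n else 0
        x,s=fit(n,m["pixels"],cm,p,z,n in("nut_center","block_center","coupon_center"))
        print(n,round(m["score"],2),m["centre"],x[:2],"yaw",np.degrees(x[2]).round(1),"iou",round(s,3))
E
```

```text
nut_center 0.87 [311.3, 35.7] [ 0.4436 -0.2276] yaw -0.1 iou 0.795
hub_center 0.69 [400.6, 50.4] [ 0.4471 -0.1157] yaw 9.8 iou 0.976
block_center 0.81 [308.2, 164.3] [ 0.5872 -0.2353] yaw 10.5 iou 0.968
coupon_center 0.65 [217.2, 149.7] [ 0.5664 -0.3577] yaw -24.3 iou 0.947
gauge_center 0.81 [394.3, 158.5] [ 0.5833 -0.1174] yaw 11.0 iou 0.873
round_pad 0.83 [504.5, 122.4] [0.5339 0.0238] yaw 2.7 iou 0.962
```

```bash
cat >> fit.py <<'E'
def fill(m):
    c,_=cv2.findContours(m.astype(np.uint8),cv2.RETR_EXTERNAL,cv2.CHAIN_APPROX_NONE)
    o=np.zeros(m.shape,np.uint8); cv2.drawContours(o,[max(c,key=cv2.contourArea)],-1,1,-1); return o>0
def run(camname,P,Z={}):
    cm=cam(camname);out={}
    for n,p in P.items():
        for m in finder.masks_of(camname,n)[:1]:
            z=Z.get(n,.006 if "pad" in n else 0)
            x,s=fit(n,fill(m["pixels"]),cm,p,z,n in("nut_center","block_center","coupon_center","square_pad"))
            out[n]=x;print(camname,n,round(m["score"],2),np.round(m["centre"],1),x[:2],"yaw",np.degrees(x[2]).round(1),"iou",round(s,3))
    return out
E
python3 - <<'E'
from fit import *
P={"nut_center":(.45,-.228),"hub_center":(.45,-.113),"block_center":(.59,-.23),"coupon_center":(.573,-.35),"gauge_center":(.587,-.114),"round_pad":(.536,.024)}
run("wrist",{"nut_center":(.45,-.228)})
P["square_pad"]=(.573,.26)
for c in("top","scene"):
    eyes.snapshot(c)
    run(c,P)
print(state()["time"])
E
```

```text
wrist nut_center 0.87 [311.3  35.7] [ 0.4437 -0.2279] yaw 0.0 iou 0.969
top nut_center 0.66 [412.8 259.1] [ 0.4477 -0.2255] yaw 63.8 iou 0.937
top hub_center 0.88 [365.1 262.3] [ 0.4518 -0.1139] yaw 4.5 iou 0.966
top block_center 0.86 [407.6 196. ] [ 0.592  -0.2343] yaw 12.3 iou 0.914
top coupon_center 0.23 [350.4 141.9] [ 0.573 -0.35 ] yaw 0.0 iou 0.0
top gauge_center 0.63 [353.9 203.3] [ 0.5892 -0.1147] yaw 2.5 iou 0.793
top round_pad 0.78 [302.3 235.2] [0.538  0.0253] yaw 1.0 iou 0.963
top square_pad 0.69 [201.7 234.5] [0.575  0.2625] yaw 81.1 iou 0.937
scene nut_center 0.67 [226.6 166.3] [ 0.4434 -0.2284] yaw -0.7 iou 0.954
scene hub_center 0.88 [268.2 166.1] [ 0.4469 -0.117 ] yaw 6.9 iou 0.965
scene block_center 0.94 [217.3 211.5] [ 0.5894 -0.2356] yaw 12.3 iou 0.943
scene coupon_center 0.74 [170.4 210.6] [ 0.5663 -0.3586] yaw 158.8 iou 0.89
scene gauge_center 0.46 [271.1 207.2] [ 0.5842 -0.1175] yaw 4.5 iou 0.858
scene round_pad 0.69 [321.9 191.7] [0.5333 0.0223] yaw 3.8 iou 0.934
scene square_pad 0.73 [267.4 164.9] [0.573 0.26 ] yaw 0.0 iou 0.0
4.35
```

```bash
python3 -m handwheel '[{"delta_pos":[-0.03,0.03,-0.002],"delta_rot":[0,7.5,0],"jaw":100},{"delta_pos":[-0.07,0.06,-0.004],"delta_rot":[0,15,0],"jaw":100},{"delta_pos":[-0.105,0.09,-0.006],"delta_rot":[0,22.5,0],"jaw":100},{"delta_pos":[-0.135,0.12,-0.009],"delta_rot":[0,30,0],"jaw":100},{"delta_pos":[-0.1475,0.155,-0.009],"delta_rot":[0,30,0],"jaw":100},{"delta_pos":[-0.1475,0.19,-0.009],"delta_rot":[0,30,0],"jaw":100},{"delta_pos":[-0.1475,0.225,-0.009],"delta_rot":[0,30,0],"jaw":100},{"delta_pos":[-0.1475,0.255,-0.009],"delta_rot":[0,30,0],"jaw":100},{"delta_pos":[-0.1475,0.272,-0.009],"delta_rot":[0,30,0],"jaw":100},{"delta_pos":[-0.1475,0.28,-0.009],"delta_rot":[0,30,0],"jaw":100}]' 40
python3 -m handwheel '[{"delta_pos":[0,0,0],"delta_rot":[0,0,0],"jaw":20},{"delta_pos":[0,0,0],"delta_rot":[0,0,0],"jaw":20},{"delta_pos":[0,0,0],"delta_rot":[0,0,0],"jaw":20},{"delta_pos":[0,0,0],"delta_rot":[0,0,0],"jaw":20},{"delta_pos":[0,0,0],"delta_rot":[0,0,0],"jaw":20},{"delta_pos":[0,0,0],"delta_rot":[0,0,0],"jaw":20},{"delta_pos":[0,0,0],"delta_rot":[0,0,0],"jaw":20},{"delta_pos":[0,0,0],"delta_rot":[0,0,0],"jaw":20},{"delta_pos":[0,-0.005,0],"delta_rot":[0,0,0],"jaw":20},{"delta_pos":[0,-0.025,0],"delta_rot":[0,0,0],"jaw":20}]' 40
```

```text
time: 5.35
tcp_pos: [0.4429, -0.2273, 0.0203]
tcp_rot: [[0.865, -0.001, 0.501], [-0.501, 0.001, 0.865], [-0.001, -1.0, 0.0]]
contact_force: [-0.3, 0.3, -0.4]
opening: 1.002
time: 6.35
tcp_pos: [0.4411, -0.2261, 0.0439]
tcp_rot: [[0.865, -0.005, 0.501], [-0.501, 0.004, 0.865], [-0.006, -1.0, 0.001]]
contact_force: [-1.4, 1.3, -2.9]
opening: 0.535
```

```bash
python3 -m handwheel '[{"delta_pos":[0,-0.048,0],"delta_rot":[0,0,0],"jaw":20},{"delta_pos":[0,-0.096,0],"delta_rot":[0,0,0],"jaw":20},{"delta_pos":[-0.007,-0.11,0.044],"delta_rot":[0,-3,0],"jaw":20},{"delta_pos":[-0.015,-0.13,0.088],"delta_rot":[0,-6,0],"jaw":20},{"delta_pos":[-0.022,-0.15,0.132],"delta_rot":[0,-9,0],"jaw":20},{"delta_pos":[-0.03,-0.17,0.177],"delta_rot":[0,-12,0],"jaw":20},{"delta_pos":[-0.037,-0.19,0.222],"delta_rot":[0,-15,0],"jaw":20},{"delta_pos":[-0.045,-0.21,0.266],"delta_rot":[0,-18,0],"jaw":20},{"delta_pos":[-0.052,-0.225,0.311],"delta_rot":[0,-21,0],"jaw":20},{"delta_pos":[-0.059,-0.236,0.355],"delta_rot":[0,-21,0],"jaw":20}]'
python3 - <<'E'
from fit import *
s=state();print(s["tcp_pos"],s["opening"],s["contact_force"])
im=eyes.snapshot("wrist");cv2.imwrite("pics/w2.png",im)
o=run("wrist",{"round_pad":(.534,.023),"square_pad":(.572,.26,np.radians(-9))})
cm=cam("wrist")
v=im.copy()
for n,x in o.items():
    c,_=cv2.findContours(render(n,x,.006,cm,(400,640)),0,2)
    cv2.drawContours(v,[q//S for q in c],-1,(0,0,255),1)
cv2.imwrite("pics/w2v.png",v)
print(cm[1],state()["time"])
E
```

```text
time: 7.35
tcp_pos: [0.5694, 0.1118, 0.2819]
tcp_rot: [[0.988, -0.004, 0.156], [-0.156, 0.003, 0.988], [-0.004, -1.0, 0.003]]
contact_force: [1.2, -0.2, -2.3]
opening: 0.534
[0.5694 0.1118 0.2819] 0.5340044775408174 [ 1.1601 -0.1575 -2.2997]
wrist round_pad 0.72 [246.3 150.7] [0.5368 0.0307] yaw -8.0 iou 0.959
wrist square_pad 0.81 [433.3 150.4] [0.5739 0.2687] yaw -8.8 iou 0.974
[0.5    0.1229 0.4098] 7.5
```

View pics/w2v.png

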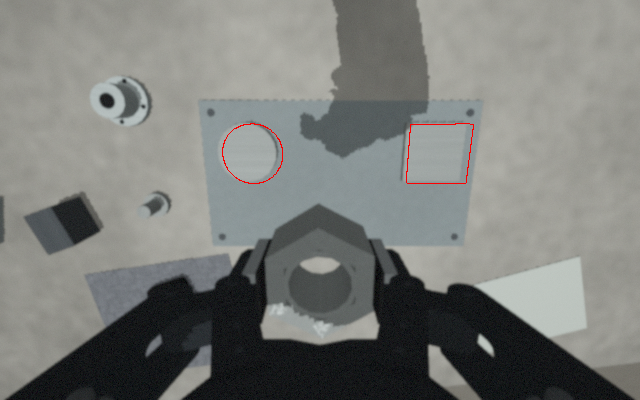

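```bash
cat >> fit.py <<'E'
def plate(a):
    rd,sq=a["round_pad"][:2],a["square_pad"][:2];d=sq-rd
    print("dist",np.linalg.norm(d),"yaw",np.degrees(np.arctan2(-d[0],d[1])),"mid",(sq+rd)/2)
E
python3 - <<'E'
from fit import *
print(state()["tcp_pos"],cam("wrist")[1])
im=eyes.snapshot("wrist");cv2.imwrite("pics/w3.png",im)
o=run("wrist",{"round_pad":(.534,.023),"square_pad":(.572,.26,np.radians(-9))})
plate(o)
K,c,R=cam("wrist");np.savez("pics/w3.npz",K=K,c=c,R=R)
print(c,state()["tcp_pos"],state()["time"])
E
```

```text
[0.5696 0.1124 0.2808] [0.5    0.1229 0.4098]
wrist round_pad 0.6 [245.1 151.3] [0.5318 0.0219] yaw 7.2 iou 0.974
wrist square_pad 0.57 [434.8 150. ] [0.5699 0.2586] yaw -10.0 iou 0.97
dist 0.23971612814912804 yaw -9.151328646153893 mid [0.5509 0.1402]
[0.4991 0.1201 0.409 ] [0.5684 0.1092 0.2798] 7.65
```

```bash
python3 - <<'E'
from fit import *
for i in range(2):
    a=cam("wrist")[1];t=state()["tcp_pos"]
    im=eyes.snapshot("wrist");print(a,t,cam("wrist")[1])
o=run("wrist",{"round_pad":(.534,.023),"square_pad":(.572,.26,np.radians(-9))})
plate(o); print(state()["tcp_pos"],state()["time"])
E
```

```text
[0.4991 0.1201 0.409 ] [0.5684 0.1092 0.2798] [0.4991 0.1198 0.4091]
[0.4991 0.1198 0.4091] [0.5684 0.1088 0.2799] [0.4992 0.1196 0.4092]
wrist round_pad 0.93 [248.3 152.8] [0.5333 0.0235] yaw 3.5 iou 0.949
wrist square_pad 0.66 [437.5 152.5] [0.5713 0.2601] yaw -9.3 iou 0.964
dist 0.23969219041125742 yaw -9.11677909517594 mid [0.5523 0.1418]
[0.5687 0.1087 0.2803] 7.85
```

```bash
python3 - <<'E'
from fit import *
s=state();T=np.array(s["tcp_rot"]);t=np.array(s["tcp_pos"])
for dx in(-.003,0,.003):
    # tool coords: x, y(down), z ; corner at -x
    print(dx,[proj("wrist",t+T@np.array([dx+a,b,0])) for a,b in((-.02656,.0203),(-.02656,-.0147),(0,-.0147))])
im=eyes.snapshot("wrist")
cv2.imwrite("pics/nut.png",cv2.resize(im[180:360,200:440],(720,540),interpolation=cv2.INTER_CUBIC))
print(s["opening"])
E
```

```text
-0.003 [array([319.3398, 196.8725]), array([319.3368, 220.606 ]), array([319.3411, 280.3565])]
0 [array([319.3402, 202.5665]), array([319.3373, 227.7128]), array([319.3415, 286.6817])]
0.003 [array([319.3406, 208.2006]), array([319.3378, 234.7243]), array([319.342 , 292.9268])]
0.5312022793795987
```

View pics/nut.png

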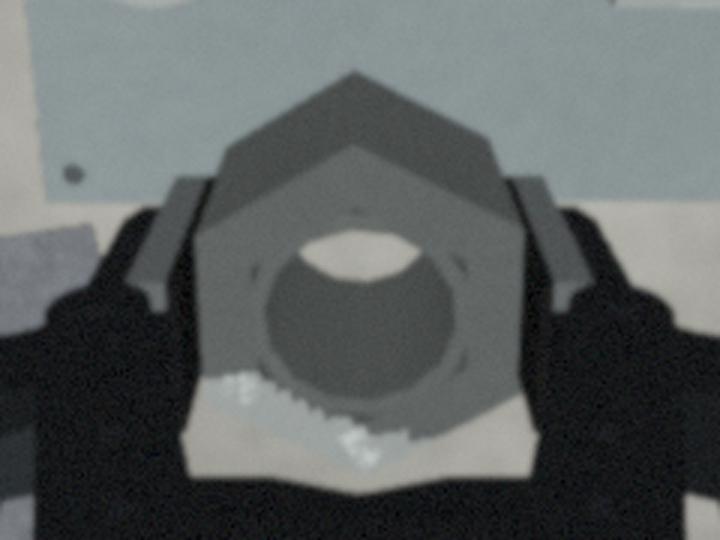

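```bash
cat >> h.py <<'E'
def go(x,y,z,yaw=None):
    "delta in tool axes to reach TCP x,y,z; turn about tool y to yaw (deg, of tool z), with tilt removed"
    from scipy.spatial.transform import Rotation as Ro
    s=state();T=np.array(s["tcp_rot"]);t=np.array(s["tcp_pos"])
    cur=np.degrees(np.arctan2(T[1,2],T[0,2])); w=np.radians(cur if yaw is None else yaw)
    G=np.array([[np.sin(w),0,np.cos(w)],[-np.cos(w),0,np.sin(w)],[0,-1,0]])
    print("t",round(s["time"],2),"tcp",t,"yaw",round(cur,1),"dpos",T.T@(np.array([x,y,z])-t),"drot",Ro.from_matrix(T.T@G).as_rotvec(degrees=True),"open",round(s["opening"],3),"F",np.array(s["contact_force"]))
E
python3 -c "
from h import *
go(.571,.2601,.06,81);go(.571,.2601,.037,81)"
```

```text
t 7.9 tcp [0.5688 0.1087 0.2804] yaw 80.8 dpos [-0.0208  0.2209  0.1492] drot [-0.1437 -0.1827 -0.3297] open 0.53 F [-0.2267  0.7781 -3.0298]
t 7.9 tcp [0.5688 0.1087 0.2804] yaw 80.8 dpos [-0.0206  0.2439  0.1492] drot [-0.1437 -0.1827 -0.3297] open 0.53 F [-0.2267  0.7781 -3.0298]
```

```bash
python3 -m handwheel '[{"delta_pos":[-0.005,0.03,0.038],"delta_rot":[0,0,-0.3],"jaw":20},{"delta_pos":[-0.01,0.06,0.076],"delta_rot":[0,0,-0.3],"jaw":20},{"delta_pos":[-0.016,0.09,0.114],"delta_rot":[0,0,-0.3],"jaw":20},{"delta_pos":[-0.0208,0.12,0.149],"delta_rot":[0,0,-0.3],"jaw":20},{"delta_pos":[-0.0208,0.155,0.149],"delta_rot":[0,0,-0.3],"jaw":20},{"delta_pos":[-0.0208,0.185,0.149],"delta_rot":[0,0,-0.3],"jaw":20},{"delta_pos":[-0.0207,0.208,0.149],"delta_rot":[0,0,-0.3],"jaw":20},{"delta_pos":[-0.0206,0.222,0.149],"delta_rot":[0,0,-0.3],"jaw":20},{"delta_pos":[-0.0206,0.23,0.149],"delta_rot":[0,0,-0.3],"jaw":20},{"delta_pos":[-0.0206,0.234,0.149],"delta_rot":[0,0,-0.3],"jaw":20}]'; python3 -c "
from h import *
go(.571,.2601,.0368,80.9)"
```

```text
time: 8.9
tcp_pos: [0.5713, 0.2595, 0.0468]
tcp_rot: [[0.987, -0.0, 0.16], [-0.16, 0.003, 0.987], [-0.0, -1.0, 0.003]]
contact_force: [0.6, -0.2, -2.2]
opening: 0.533
t 8.9 tcp [0.5713 0.2595 0.0468] yaw 80.8 dpos [-0.0004  0.01    0.0005] drot [-0.1462 -0.1223 -0.0267] open 0.533 F [ 0.5713 -0.1633 -2.2137]
```

Lower to contact, release, and rise.

```bash
python3 -m handwheel '[{"delta_pos":[-0.0004,0.004,0.0005],"delta_rot":[0,0,0],"jaw":20},{"delta_pos":[-0.0004,0.008,0.0005],"delta_rot":[0,0,0],"jaw":20},{"delta_pos":[-0.0004,0.0105,0.0005],"delta_rot":[0,0,0],"jaw":20},{"delta_pos":[-0.0004,0.0105,0.0005],"delta_rot":[0,0,0],"jaw":20},{"delta_pos":[-0.0004,0.0105,0.0005],"delta_rot":[0,0,0],"jaw":60},{"delta_pos":[-0.0004,0.0105,0.0005],"delta_rot":[0,0,0],"jaw":75},{"delta_pos":[-0.0004,0.0105,0.0005],"delta_rot":[0,0,0],"jaw":90},{"delta_pos":[-0.0004,0.0105,0.0005],"delta_rot":[0,0,0],"jaw":90},{"delta_pos":[-0.0004,0.0105,0.0005],"delta_rot":[0,0,0],"jaw":90},{"delta_pos":[-0.0004,-0.01,0.0005],"delta_rot":[0,0,0],"jaw":90}]'; python3 -c "
from h import *
go(.447,-.1165,.14,90);go(.447,-.1165,.025,90)"
```

```text
time: 9.9
tcp_pos: [0.5687, 0.2594, 0.0541]
tcp_rot: [[0.987, -0.006, 0.16], [-0.16, 0.001, 0.987], [-0.006, -1.0, -0.0]]
contact_force: [-0.5, 0.3, 0.3]
opening: 0.903
t 9.9 tcp [0.5687 0.2594 0.0541] yaw 80.8 dpos [-0.0604 -0.0856 -0.3905] drot [-0.0255 -9.2244 -0.3267] open 0.903 F [-0.5066  0.3081  0.2656]
t 9.9 tcp [0.5687 0.2594 0.0541] yaw 80.8 dpos [-0.0597  0.0294 -0.3905] drot [-0.0255 -9.2244 -0.3267] open 0.903 F [-0.5066  0.3081  0.2656]
```

```bash
python3 -m handwheel '[{"delta_pos":[0,-0.045,0],"delta_rot":[0,0,0],"jaw":90},{"delta_pos":[0,-0.088,0],"delta_rot":[0,0,0],"jaw":90},{"delta_pos":[-0.0075,-0.088,-0.0488],"delta_rot":[0,0,0],"jaw":100},{"delta_pos":[-0.015,-0.088,-0.0976],"delta_rot":[0,0,0],"jaw":100},{"delta_pos":[-0.0225,-0.088,-0.1464],"delta_rot":[0,0,0],"jaw":100},{"delta_pos":[-0.03,-0.088,-0.195],"delta_rot":[0,0,0],"jaw":100},{"delta_pos":[-0.0375,-0.088,-0.244],"delta_rot":[0,0,0],"jaw":100},{"delta_pos":[-0.045,-0.088,-0.293],"delta_rot":[0,0,0],"jaw":100},{"delta_pos":[-0.053,-0.088,-0.342],"delta_rot":[0,0,0],"jaw":100},{"delta_pos":[-0.0604,-0.088,-0.3905],"delta_rot":[0,0,0],"jaw":100}]'; python3 - <<'E'
from fit import *
for i in range(3): eyes.snapshot("wrist")
im=eyes.snapshot("wrist");cv2.imwrite("pics/hub.png",im)
run("wrist",{"hub_center":(.447,-.1165)})
go(.447,-.1165,.025,81)
E
```

```text
time: 10.9
tcp_pos: [0.4462, -0.1182, 0.1427]
tcp_rot: [[0.987, -0.005, 0.16], [-0.16, 0.001, 0.987], [-0.005, -1.0, -0.0]]
contact_force: [1.6, -0.7, -0.2]
opening: 0.995
wrist hub_center 0.85 [321.7 194.8] [ 0.4475 -0.1146] yaw -1.8 iou 0.969
t 11.15 tcp [ 0.447  -0.1165  0.1425] yaw 80.7 dpos [ 0.0007  0.1174 -0.0001] drot [-0.0289 -0.2918 -0.3226] open 1.0 F [ 0.5972 -0.2878 -0.3016]
```

View pics/hub.png

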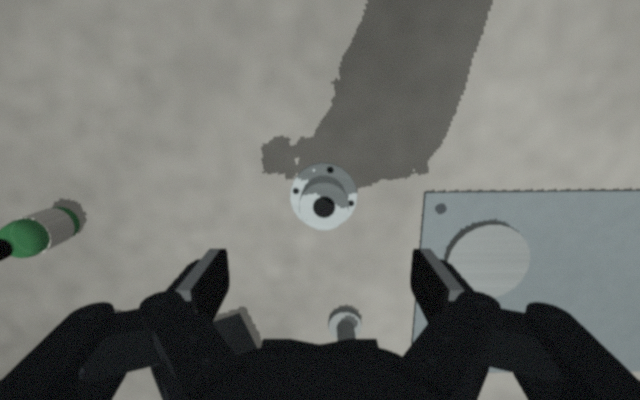

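```bash
python3 -m handwheel '[{"delta_pos":[0.0007,0.03,0.001],"delta_rot":[0,0,-0.3],"jaw":100},{"delta_pos":[0.0007,0.06,0.001],"delta_rot":[0,0,-0.3],"jaw":100},{"delta_pos":[0.0007,0.085,0.001],"delta_rot":[0,0,-0.3],"jaw":100},{"delta_pos":[0.0007,0.105,0.001],"delta_rot":[0,0,-0.3],"jaw":100},{"delta_pos":[0.0007,0.114,0.001],"delta_rot":[0,0,-0.3],"jaw":100},{"delta_pos":[0.0007,0.117,0.001],"delta_rot":[0,0,-0.3],"jaw":100},{"delta_pos":[0.0007,0.117,0.001],"delta_rot":[0,0,-0.3],"jaw":100},{"delta_pos":[0.0007,0.117,0.001],"delta_rot":[0,0,-0.3],"jaw":70},{"delta_pos":[0.0007,0.117,0.001],"delta_rot":[0,0,-0.3],"jaw":60},{"delta_pos":[0.0007,0.117,0.001],"delta_rot":[0,0,-0.3],"jaw":55}]'
python3 -m handwheel '[{"delta_pos":[0,0,0],"delta_rot":[0,0,0],"jaw":45},{"delta_pos":[0,0,0],"delta_rot":[0,0,0],"jaw":20},{"delta_pos":[0,0,0],"delta_rot":[0,0,0],"jaw":20},{"delta_pos":[0,0,0],"delta_rot":[0,0,0],"jaw":20},{"delta_pos":[0,0,0],"delta_rot":[0,0,0],"jaw":20},{"delta_pos":[0,0,0],"delta_rot":[0,0,0],"jaw":20},{"delta_pos":[0,0,0],"delta_rot":[0,0,0],"jaw":20},{"delta_pos":[0,-0.01,0],"delta_rot":[0,0,0],"jaw":20},{"delta_pos":[0,-0.05,0],"delta_rot":[0,0,0],"jaw":20},{"delta_pos":[0,-0.098,0],"delta_rot":[0,0,0],"jaw":20}]' 40
python3 - <<'E'
from h import *
for i in range(2): eyes.snapshot("wrist")
im=eyes.snapshot("wrist");cv2.imwrite("pics/hubh.png",cv2.resize(im[160:380,180:460],(700,550),interpolation=cv2.INTER_CUBIC))
go(.5333,.0235,.1,81)
E
```

```text
time: 12.15
tcp_pos: [0.4478, -0.1158, 0.0262]
tcp_rot: [[0.987, 0.001, 0.162], [-0.162, -0.0, 0.987], [0.001, -1.0, 0.0]]
contact_force: [0.1, -0.0, 0.3]
opening: 0.551
time: 13.15
tcp_pos: [0.4455, -0.1148, 0.1237]
tcp_rot: [[0.987, -0.004, 0.162], [-0.162, 0.002, 0.987], [-0.004, -1.0, 0.002]]
contact_force: [1.3, -0.2, -1.7]
opening: 0.445
t 13.3 tcp [ 0.45   -0.1168  0.1274] yaw 80.7 dpos [0.0593 0.0277 0.152 ] drot [ 0.0976 -0.2982  0.4485] open 0.443 F [-0.1055 -0.4033 -1.9677]
```

View pics/hubh.png

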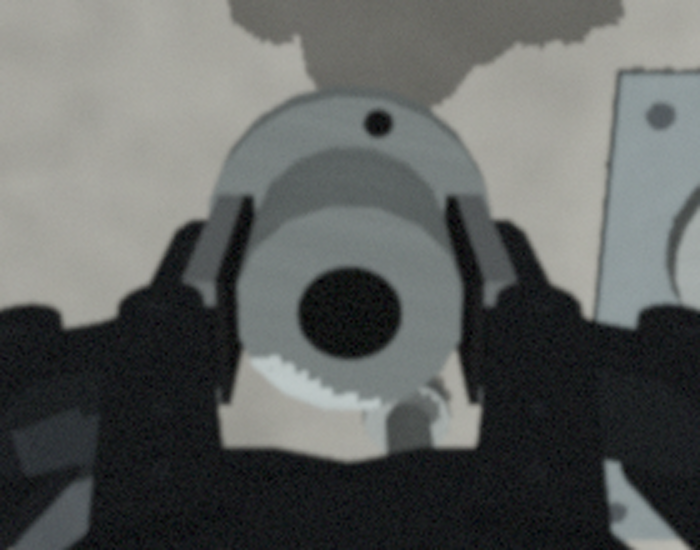

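```bash
python3 -m handwheel '[{"delta_pos":[0.012,0,0.03],"delta_rot":[0,-0.3,0.4],"jaw":20},{"delta_pos":[0.027,0,0.07],"delta_rot":[0,-0.3,0.4],"jaw":20},{"delta_pos":[0.043,0.005,0.11],"delta_rot":[0,-0.3,0.4],"jaw":20},{"delta_pos":[0.055,0.015,0.14],"delta_rot":[0,-0.3,0.4],"jaw":20},{"delta_pos":[0.06,0.03,0.152],"delta_rot":[0,-0.3,0.4],"jaw":20},{"delta_pos":[0.06,0.048,0.152],"delta_rot":[0,-0.3,0.4],"jaw":20},{"delta_pos":[0.06,0.062,0.152],"delta_rot":[0,-0.3,0.4],"jaw":20},{"delta_pos":[0.06,0.071,0.152],"delta_rot":[0,-0.3,0.4],"jaw":20},{"delta_pos":[0.06,0.075,0.152],"delta_rot":[0,-0.3,0.4],"jaw":20},{"delta_pos":[0.06,0.075,0.152],"delta_rot":[0,-0.3,0.4],"jaw":20}]'; python3 -c "
from h import *
go(.5338,.0235,.0428,81)"
```

```text
time: 14.3
tcp_pos: [0.5335, 0.023, 0.0517]
tcp_rot: [[0.988, -0.001, 0.157], [-0.157, -0.002, 0.988], [-0.001, -1.0, -0.002]]
contact_force: [0.2, -0.5, -2.7]
opening: 0.447
t 14.3 tcp [0.5335 0.023  0.0517] yaw 81.0 dpos [0.0002 0.0089 0.0006] drot [ 0.107  -0.0334 -0.068 ] open 0.447 F [ 0.1978 -0.5118 -2.6938]
```

```bash
python3 -m handwheel '[{"delta_pos":[0.0002,0.004,0.0006],"delta_rot":[0,0,0],"jaw":20},{"delta_pos":[0.0002,0.007,0.0006],"delta_rot":[0,0,0],"jaw":20},{"delta_pos":[0.0002,0.0093,0.0006],"delta_rot":[0,0,0],"jaw":20},{"delta_pos":[0.0002,0.0093,0.0006],"delta_rot":[0,0,0],"jaw":20},{"delta_pos":[0.0002,0.0093,0.0006],"delta_rot":[0,0,0],"jaw":50},{"delta_pos":[0.0002,0.0093,0.0006],"delta_rot":[0,0,0],"jaw":70},{"delta_pos":[0.0002,0.0093,0.0006],"delta_rot":[0,0,0],"jaw":90},{"delta_pos":[0.0002,0.0093,0.0006],"delta_rot":[0,0,0],"jaw":90},{"delta_pos":[0.0002,-0.02,0.0006],"delta_rot":[0,0,0],"jaw":90},{"delta_pos":[0.0002,-0.065,0.0006],"delta_rot":[0,0,0],"jaw":100}]'; python3 - <<'E'
from h import *
go(.5885,-.2355,.14,101.5)
go(.5885,-.2355,.027,101.5)
E
```

```text
time: 15.3
tcp_pos: [0.5313, 0.0239, 0.1148]
tcp_rot: [[0.988, -0.008, 0.157], [-0.157, -0.001, 0.988], [-0.008, -1.0, -0.002]]
contact_force: [0.7, -0.6, 0.7]
opening: 0.999
t 15.3 tcp [0.5313 0.0239 0.1148] yaw 81.0 dpos [ 0.097  -0.0254 -0.2472] drot [  0.0439 -20.535   -0.4665] open 0.999 F [ 0.6516 -0.6296  0.7421]
t 15.3 tcp [0.5313 0.0239 0.1148] yaw 81.0 dpos [ 0.0979  0.0876 -0.247 ] drot [  0.0439 -20.535   -0.4665] open 0.999 F [ 0.6516 -0.6296  0.7421]
```

```bash
python3 -m handwheel '[{"delta_pos":[0.01,-0.015,-0.025],"delta_rot":[0,-3,-0.4],"jaw":100},{"delta_pos":[0.025,-0.025,-0.065],"delta_rot":[0,-6,-0.4],"jaw":100},{"delta_pos":[0.042,-0.025,-0.107],"delta_rot":[0,-9,-0.4],"jaw":100},{"delta_pos":[0.059,-0.025,-0.15],"delta_rot":[0,-12,-0.4],"jaw":100},{"delta_pos":[0.075,-0.025,-0.19],"delta_rot":[0,-15,-0.4],"jaw":100},{"delta_pos":[0.089,-0.025,-0.226],"delta_rot":[0,-18,-0.4],"jaw":100},{"delta_pos":[0.097,-0.025,-0.247],"delta_rot":[0,-20.5,-0.4],"jaw":100},{"delta_pos":[0.097,-0.025,-0.247],"delta_rot":[0,-20.5,-0.4],"jaw":100},{"delta_pos":[0.097,-0.025,-0.247],"delta_rot":[0,-20.5,-0.4],"jaw":100},{"delta_pos":[0.097,-0.025,-0.247],"delta_rot":[0,-20.5,-0.4],"jaw":100}]'; python3 - <<'E'
from fit import *
im=eyes.snapshot("wrist");cv2.imwrite("pics/blk.png",im)
o=run("wrist",{"block_center":(.588,-.2354,.2)})["block_center"]
go(o[0],o[1],.027,90+np.degrees(o[2]))
o=run("wrist",{"gauge_center":(.584,-.1174),"coupon_center":(.566,-.358,-.4)})
E
```

```text
time: 16.3
tcp_pos: [0.5882, -0.2341, 0.1394]
tcp_rot: [[0.98, -0.002, -0.199], [0.199, -0.0, 0.98], [-0.002, -1.0, 0.0]]
contact_force: [-0.8, -0.9, 0.5]
opening: 0.997
wrist block_center 0.56 [317.6 205.3] [ 0.5877 -0.2355] yaw 11.0 iou 0.974
t 16.4 tcp [ 0.5884 -0.2339  0.1397] yaw 101.5 dpos [-0.0008  0.1127 -0.0013] drot [ 0.0125  0.5477 -0.0847] open 0.999 F [-0.402  -0.0734 -0.0897]
wrist gauge_center 0.62 [450.6 219. ] [ 0.5845 -0.1171] yaw 7.6 iou 0.902
wrist coupon_center 0.96 [180.8 142. ] [ 0.5669 -0.3577] yaw -23.4 iou 0.979
```

```bash
python3 -m handwheel '[{"delta_pos":[-0.0008,0.03,-0.0013],"delta_rot":[0,0.5,0],"jaw":100},{"delta_pos":[-0.0008,0.06,-0.0013],"delta_rot":[0,0.5,0],"jaw":100},{"delta_pos":[-0.0008,0.085,-0.0013],"delta_rot":[0,0.5,0],"jaw":100},{"delta_pos":[-0.0008,0.102,-0.0013],"delta_rot":[0,0.5,0],"jaw":100},{"delta_pos":[-0.0008,0.11,-0.0013],"delta_rot":[0,0.5,0],"jaw":100},{"delta_pos":[-0.0008,0.113,-0.0013],"delta_rot":[0,0.5,0],"jaw":100},{"delta_pos":[-0.0008,0.113,-0.0013],"delta_rot":[0,0.5,0],"jaw":100},{"delta_pos":[-0.0008,0.113,-0.0013],"delta_rot":[0,0.5,0],"jaw":70},{"delta_pos":[-0.0008,0.113,-0.0013],"delta_rot":[0,0.5,0],"jaw":60},{"delta_pos":[-0.0008,0.113,-0.0013],"delta_rot":[0,0.5,0],"jaw":52}]'
python3 -m handwheel '[{"delta_pos":[0,0,0],"delta_rot":[0,0,0],"jaw":45},{"delta_pos":[0,0,0],"delta_rot":[0,0,0],"jaw":20},{"delta_pos":[0,0,0],"delta_rot":[0,0,0],"jaw":20},{"delta_pos":[0,0,0],"delta_rot":[0,0,0],"jaw":20},{"delta_pos":[0,0,0],"delta_rot":[0,0,0],"jaw":20},{"delta_pos":[0,0,0],"delta_rot":[0,0,0],"jaw":20},{"delta_pos":[0,-0.01,0],"delta_rot":[0,0,0],"jaw":20},{"delta_pos":[0,-0.045,0],"delta_rot":[0,0,0],"jaw":20},{"delta_pos":[0,-0.09,0],"delta_rot":[0,0,0],"jaw":20},{"delta_pos":[0,-0.12,0],"delta_rot":[0,0,0],"jaw":20}]' 50
python3 - <<'E'
from h import *
for i in range(3): eyes.snapshot("wrist")
im=eyes.snapshot("wrist");cv2.imwrite("pics/blkh.png",cv2.resize(im[130:350,180:460],(700,550),interpolation=cv2.INTER_CUBIC))
s=state();T=np.array(s["tcp_rot"]);t=np.array(s["tcp_pos"])
for dx in(-.003,0,.003):print(dx,[proj("wrist",t+T@np.array([dx-.028,b,0])) for b in(.027,-.023)])
go(.5523,.1418,.145,80.9)
E
```

```text
time: 17.5
tcp_pos: [0.5884, -0.236, 0.0277]
tcp_rot: [[0.982, 0.0, -0.191], [0.191, -0.002, 0.981], [-0.0, -1.0, -0.002]]
contact_force: [-0.7, 0.5, -0.7]
opening: 0.529
time: 18.5
tcp_pos: [0.5887, -0.2358, 0.1504]
tcp_rot: [[0.981, 0.002, -0.192], [0.192, -0.002, 0.981], [0.001, -1.0, -0.002]]
contact_force: [1.2, -0.6, -3.7]
opening: 0.463
-0.003 [array([318.3474, 190.5462]), array([317.9084, 224.285 ])]
0 [array([318.3525, 196.0582]), array([317.9189, 231.8876])]
0.003 [array([318.3575, 201.5143]), array([317.9292, 239.3808])]
t 18.7 tcp [ 0.5884 -0.2357  0.1478] yaw 101.0 dpos [0.0369 0.0021 0.3775] drot [ 0.101  20.1415  0.0403] open 0.461 F [-0.1393 -0.4936 -4.9756]
```

View pics/blkh.png

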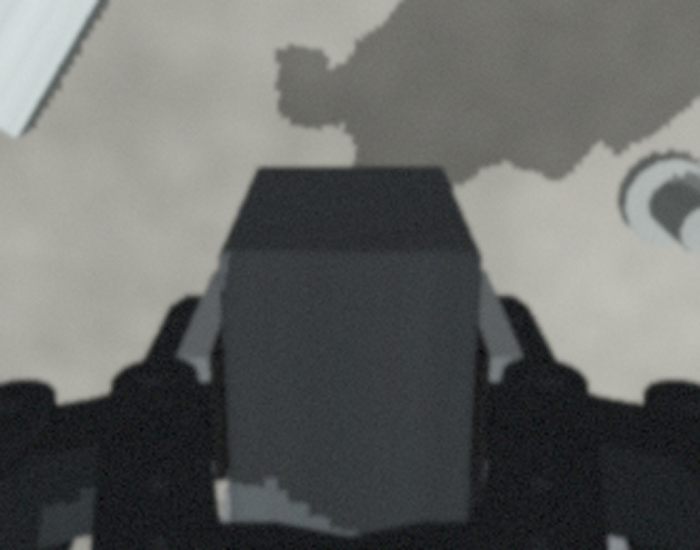

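```bash
python3 -m handwheel '[{"delta_pos":[0.0025,0,0.025],"delta_rot":[0,2,0],"jaw":20},{"delta_pos":[0.007,0,0.07],"delta_rot":[0,4,0],"jaw":20},{"delta_pos":[0.0115,0,0.118],"delta_rot":[0,6,0],"jaw":20},{"delta_pos":[0.016,0,0.166],"delta_rot":[0,9,0],"jaw":20},{"delta_pos":[0.021,0,0.214],"delta_rot":[0,12,0],"jaw":20},{"delta_pos":[0.0257,0,0.262],"delta_rot":[0,15,0],"jaw":20},{"delta_pos":[0.03,0,0.31],"delta_rot":[0,18,0],"jaw":20},{"delta_pos":[0.035,0,0.355],"delta_rot":[0,20.1,0],"jaw":20},{"delta_pos":[0.0369,0.015,0.3775],"delta_rot":[0,20.1,0],"jaw":20},{"delta_pos":[0.0369,0.04,0.3775],"delta_rot":[0,20.1,0],"jaw":20}]'; python3 - <<'E'
from fit import *
for i in range(3): eyes.snapshot("wrist")
im=eyes.snapshot("wrist");cv2.imwrite("pics/pl.png",im)
o=run("wrist",{"round_pad":(.5333,.0235),"hub_center":(.5333,.0235),"nut_center":(.5713,.26)},{"hub_center":.016,"nut_center":.016})
go(.5523,.1418,.0343,80.9)
E
```

```text
time: 19.7
tcp_pos: [0.5512, 0.1454, 0.1057]
tcp_rot: [[0.988, 0.0, 0.152], [-0.152, -0.001, 0.988], [0.0, -1.0, -0.001]]
contact_force: [1.1, -0.6, -3.9]
opening: 0.459
wrist round_pad 0.62 [187.8 191.2] [0.5355 0.0228] yaw 2.5 iou 0.282
wrist hub_center 0.79 [148.4 222. ] [0.5356 0.0225] yaw 0.1 iou 0.979
wrist nut_center 0.73 [499.4 226.4] [0.5746 0.261 ] yaw 22.9 iou 0.984
t 20.05 tcp [0.553  0.1411 0.1077] yaw 80.9 dpos [-0.001   0.0734  0.0007] drot [ 0.0795 -0.0289  0.109 ] open 0.462 F [-0.1438  0.4161 -3.8004]
```

View pics/pl.png

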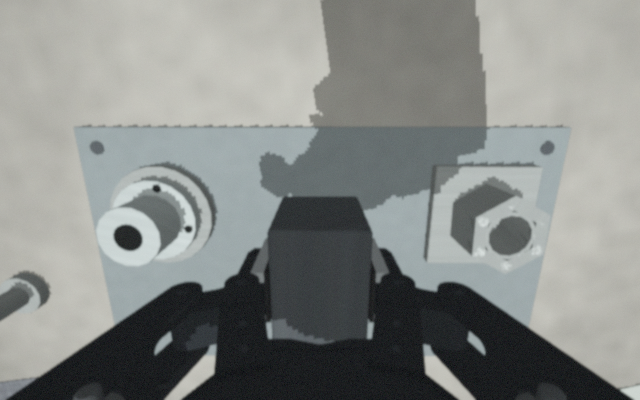

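```bash
python3 - <<'E'
from fit import *
w=np.radians(-9.1);Rz=np.array([[np.cos(w),-np.sin(w)],[np.sin(w),np.cos(w)]])
def pl(o,x,y,z): return np.r_[np.array(o)+Rz@[x,y],z]
im=cv2.imread("pics/pl.png");v=cv2.resize(im,None,fx=3,fy=3,interpolation=cv2.INTER_CUBIC)
def draw(o,col):
    sh=lambda P:np.round((np.array([proj("wrist",p) for p in P])+.5)*3*16).astype(np.int32)
    for y0,b in((120,.038),):
        cv2.polylines(v,[sh([pl(o,i*.038,.12+j*.038,.016) for i,j in((-1,-1),(-1,1),(1,1),(1,-1))])],True,col,1,shift=4)
    cv2.polylines(v,[sh([pl(o,.038*np.cos(a),-.12+.038*np.sin(a),.016) for a in np.arange(0,6.28,.1)])],True,col,1,shift=4)
    cv2.polylines(v,[sh([pl(o,i,j,.006) for i,j in((-.065,-.18),(-.065,.18),(.135,.18),(.135,-.18))])],True,col,1,shift=4)
draw((.5523,.1418),(0,0,255));draw((.5551,.1418),(0,255,0))
a=v[330:830,210:680];b=v[330:830,1250:1730]
cv2.imwrite("pics/cmp.png",np.hstack([a,b])[:, :][::1])
print(a.shape,b.shape)
E
python3 -c "
import cv2;a=cv2.imread('pics/cmp.png');cv2.imwrite('pics/cmp.png',cv2.resize(a,(800,421),interpolation=cv2.INTER_AREA))"
```

```text
(500, 470, 3) (500, 480, 3)
```

View pics/cmp.png

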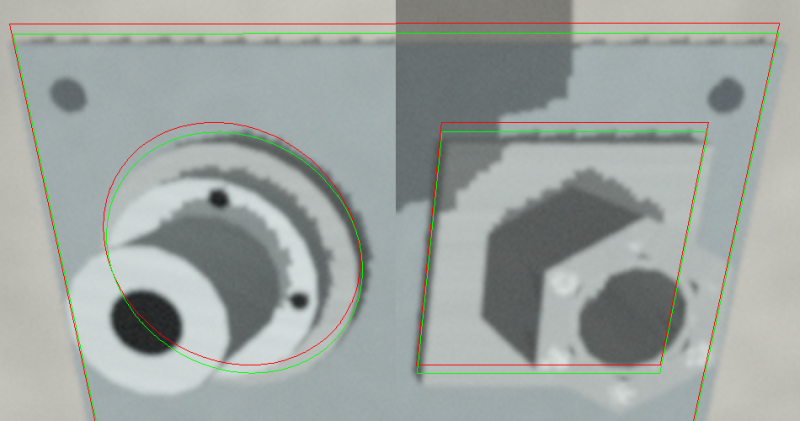

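```bash
cat > pf.py <<'E'
from fit import *
from scipy.ndimage import map_coordinates
def padfit(img,cm,o0=(.554,.142),which=("sq","rd")):
    K,c,R=cm; g=cv2.GaussianBlur(cv2.cvtColor(img,cv2.COLOR_BGR2GRAY).astype(np.float32),(0,0),.7)
    def pj(P): q=(P-c)@R@K.T; return q[:,:2]/q[:,2:]
    t=np.linspace(-1,1,60);a=np.linspace(0,2*np.pi,160,endpoint=False)
    sq=np.vstack([np.c_[t*.9,t*0+s] for s in(-1,1)]+[np.c_[t*0+s,t*.9] for s in(-1,1)])*.038
    nsq=np.vstack([np.c_[t*0,t*0+s] for s in(-1,1)]+[np.c_[t*0+s,t*0] for s in(-1,1)])
    ci=np.c_[np.cos(a),np.sin(a)]
    B=[];N=[]
    if "sq" in which: B.append(sq+[0,.12]);N.append(nsq)
    if "rd" in which: B.append(ci*.038-[0,.12]);N.append(ci)
    B=np.vstack(B);N=np.vstack(N)
    def score(v,lo=-8,hi=80):
        cs,sn=np.cos(v[2]),np.sin(v[2]);Rz=np.array([[cs,-sn],[sn,cs]])
        f=lambda d:pj(np.c_[(B+N*d)@Rz.T+v[:2],np.full(len(B),.016)])
        smp=lambda d:map_coordinates(g,f(d)[:,::-1].T,order=1,mode="nearest")
        return -np.clip(smp(-.0015)-smp(.0015),0,40).mean()
    best=min((score([o0[0]+i*.001,o0[1]+j*.001,np.radians(k)]),i,j,k) for i in range(-7,8) for j in range(-5,6) for k in(-10,-9.5,-9,-8.5,-8))
    x0=np.array([o0[0]+best[1]*.001,o0[1]+best[2]*.001,np.radians(best[3])])
    s=minimize(score,x0,method="Nelder-Mead",options=dict(initial_simplex=[x0,x0+[.001,0,0],x0+[0,.001,0],x0+[0,0,.01]],xatol=1e-5))
    return s.x,s.fun
E
python3 - <<'E'
from pf import *
z=np.load("pics/w3.npz");print(padfit(cv2.imread("pics/w3.png"),(z["K"],z["c"],z["R"])))
for w in(("sq","rd"),("sq",),("rd",)):print(w,padfit(cv2.imread("pics/pl.png"),cam("wrist"),which=w))
z=np.load("pics/w1.npz");print(padfit(cv2.imread("pics/w1.png"),(z["K"],z["c"],z["R"]),which=("rd",)))
im=cv2.imread("pics/top0.png");print("top",padfit(im,cam("top")));print("scene",padfit(cv2.imread("pics/scene0.png"),cam("scene")))
E
```

```text
(array([ 0.5513,  0.1387, -0.1633]), np.float64(-18.94857406616211))
('sq', 'rd') (array([ 0.5594,  0.1421, -0.1619]), np.float64(-17.88231658935547))
('sq',) (array([ 0.5594,  0.1435, -0.1642]), np.float64(-22.345643997192383))
('rd',) (array([ 0.5554,  0.1396, -0.1333]), np.float64(-22.16815185546875))
(array([ 0.5515,  0.1432, -0.1404]), np.float64(-18.396526336669922))
top (array([ 0.5568,  0.1434, -0.1543]), np.float64(-18.61219596862793))
scene (array([ 0.5527,  0.1417, -0.1605]), np.float64(-9.974400520324707))
```

```bash
python3 - <<'E'
from pf import *
print(state()["tcp_pos"])
im=eyes.snapshot("wrist");cm=cam("wrist");print(cm[1],state()["tcp_pos"])
cv2.imwrite("pics/pl2.png",im)
print(padfit(im,cm));print(padfit(im,cm,which=("sq",)))
run("wrist",{"hub_center":(.5333,.0235),"nut_center":(.5713,.26)},{"hub_center":.016,"nut_center":.016})
im=eyes.snapshot("scene");run("scene",{"hub_center":(.5333,.0235),"nut_center":(.5713,.26)},{"hub_center":.016,"nut_center":.016})
cv2.imwrite("pics/sc2.png",im);print(padfit(im,cam("scene")))
im=eyes.snapshot("top");run("top",{"hub_center":(.5333,.0235),"nut_center":(.5713,.26)},{"hub_center":.016,"nut_center":.016})
cv2.imwrite("pics/tp2.png",im);print(padfit(im,cam("top")))
E
```

```text
[0.553  0.1411 0.1077]
[0.4828 0.1526 0.2366] [0.5532 0.1411 0.108 ]
(array([ 0.553 ,  0.1419, -0.1578]), np.float64(-21.409130096435547))
(array([ 0.553 ,  0.1422, -0.1565]), np.float64(-22.339330673217773))
wrist hub_center 0.78 [154.1 213.3] [0.5339 0.0234] yaw -5.8 iou 0.972
wrist nut_center 0.69 [497.4 216.7] [0.5723 0.2606] yaw 23.1 iou 0.977
scene hub_center 0.83 [325.  185.9] [0.5339 0.023 ] yaw 8.9 iou 0.957
scene nut_center 0.8 [424.4 187.1] [0.5711 0.2607] yaw 13.9 iou 0.919
(array([ 0.5526,  0.1417, -0.16  ]), np.float64(-9.811849594116211))
top hub_center 0.8 [301.1 232.3] [0.5379 0.0253] yaw -3.0 iou 0.968
(array([ 0.5561,  0.143 , -0.1502]), np.float64(-6.829097747802734))
```

The earlier disagreement came from the arm still settling when that picture was taken. In settled pictures the nut and hub are within 0.5 mm of their pad centres. Placing the block next.

```bash
python3 -c "
from h import *
go(.553,.1419,.0338,80.95)"
```

```text
t 20.5 tcp [0.5525 0.1417 0.1073] yaw 80.9 dpos [0.0004 0.0735 0.0004] drot [ 0.0862 -0.0188  0.0783] open 0.461 F [-0.5813  0.5475 -3.955 ]
```

```bash
python3 -m handwheel '[{"delta_pos":[0.0004,0.02,0.0004],"delta_rot":[0,0,0],"jaw":20},{"delta_pos":[0.0004,0.04,0.0004],"delta_rot":[0,0,0],"jaw":20},{"delta_pos":[0.0004,0.055,0.0004],"delta_rot":[0,0,0],"jaw":20},{"delta_pos":[0.0004,0.064,0.0004],"delta_rot":[0,0,0],"jaw":20},{"delta_pos":[0.0004,0.069,0.0004],"delta_rot":[0,0,0],"jaw":20},{"delta_pos":[0.0004,0.07,0.0004],"delta_rot":[0,0,0],"jaw":20},{"delta_pos":[0.0004,0.07,0.0004],"delta_rot":[0,0,0],"jaw":20},{"delta_pos":[0.0004,0.07,0.0004],"delta_rot":[0,0,0],"jaw":20},{"delta_pos":[0.0004,0.07,0.0004],"delta_rot":[0,0,0],"jaw":20},{"delta_pos":[0.0004,0.07,0.0004],"delta_rot":[0,0,0],"jaw":20}]';python3 -c "
from h import *
go(.553,.1419,.0338,80.95)"
```

```text
time: 21.5
tcp_pos: [0.5534, 0.1419, 0.0378]
tcp_rot: [[0.988, 0.002, 0.158], [-0.158, -0.002, 0.988], [0.002, -1.0, -0.001]]
contact_force: [-0.4, -0.2, -3.9]
opening: 0.46
t 21.5 tcp [0.5534 0.1419 0.0378] yaw 80.9 dpos [-0.0004  0.004  -0.0001] drot [ 0.0723 -0.0164  0.1283] open 0.46 F [-0.3989 -0.1726 -3.9413]
```

```bash
python3 -m handwheel '[{"delta_pos":[-0.0004,0.002,0],"delta_rot":[0,0,0],"jaw":20},{"delta_pos":[-0.0004,0.0042,0],"delta_rot":[0,0,0],"jaw":20},{"delta_pos":[-0.0004,0.0042,0],"delta_rot":[0,0,0],"jaw":20},{"delta_pos":[-0.0004,0.0042,0],"delta_rot":[0,0,0],"jaw":50},{"delta_pos":[-0.0004,0.0042,0],"delta_rot":[0,0,0],"jaw":70},{"delta_pos":[-0.0004,0.0042,0],"delta_rot":[0,0,0],"jaw":90},{"delta_pos":[-0.0004,0.0042,0],"delta_rot":[0,0,0],"jaw":90},{"delta_pos":[-0.0004,-0.01,0],"delta_rot":[0,0,0],"jaw":90},{"delta_pos":[-0.0004,-0.05,0],"delta_rot":[0,0,0],"jaw":100},{"delta_pos":[-0.0004,-0.098,0],"delta_rot":[0,0,0],"jaw":100}]'; python3 - <<'E'
from h import *
go(.584,-.1172,.13,81)
E
```

```text
time: 22.5
tcp_pos: [0.551, 0.1419, 0.135]
tcp_rot: [[0.987, -0.003, 0.158], [-0.158, -0.002, 0.987], [-0.002, -1.0, -0.003]]
contact_force: [0.2, -0.1, 0.2]
opening: 0.999
t 22.5 tcp [0.551  0.1419 0.135 ] yaw 80.9 dpos [ 0.0734  0.0055 -0.2507] drot [ 0.1464 -0.0727 -0.136 ] open 0.999 F [ 0.2326 -0.1195  0.2141]
```

```bash
python3 -m handwheel '[{"delta_pos":[0.007,0,-0.025],"delta_rot":[0,0,0],"jaw":100},{"delta_pos":[0.02,0,-0.07],"delta_rot":[0,0,0],"jaw":100},{"delta_pos":[0.034,0,-0.115],"delta_rot":[0,0,0],"jaw":100},{"delta_pos":[0.047,0,-0.16],"delta_rot":[0,0,0],"jaw":100},{"delta_pos":[0.06,0,-0.205],"delta_rot":[0,0,0],"jaw":100},{"delta_pos":[0.07,0.005,-0.24],"delta_rot":[0,0,0],"jaw":100},{"delta_pos":[0.0734,0.0055,-0.2507],"delta_rot":[0,0,0],"jaw":100},{"delta_pos":[0.0734,0.0055,-0.2507],"delta_rot":[0,0,0],"jaw":80},{"delta_pos":[0.0734,0.0055,-0.2507],"delta_rot":[0,0,0],"jaw":60},{"delta_pos":[0.0734,0.0055,-0.2507],"delta_rot":[0,0,0],"jaw":60}]'; python3 - <<'E'
from fit import *
for i in range(4): eyes.snapshot("wrist")
im=eyes.snapshot("wrist");cv2.imwrite("pics/gg.png",im)
o=run("wrist",{"gauge_center":(.584,-.1172)})["gauge_center"]
go(o[0],o[1],.025,81)
E
```

```text
time: 23.5
tcp_pos: [0.5837, -0.1156, 0.1301]
tcp_rot: [[0.988, -0.003, 0.156], [-0.156, -0.002, 0.988], [-0.003, -1.0, -0.002]]
contact_force: [-0.5, -0.8, -0.2]
opening: 0.598
wrist gauge_center 0.92 [318.1 200.8] [ 0.5833 -0.1168] yaw -0.2 iou 0.894
t 23.8 tcp [ 0.584  -0.1164  0.1301] yaw 81.0 dpos [-0.0004  0.1051 -0.0002] drot [ 0.1467 -0.001  -0.1248] open 0.603 F [ 0.2524 -0.2403  0.3054]
```

```bash
python3 -m handwheel '[{"delta_pos":[-0.0004,0.03,-0.0002],"delta_rot":[0,0,-0.1],"jaw":60},{"delta_pos":[-0.0004,0.058,-0.0002],"delta_rot":[0,0,-0.1],"jaw":60},{"delta_pos":[-0.0004,0.08,-0.0002],"delta_rot":[0,0,-0.1],"jaw":60},{"delta_pos":[-0.0004,0.094,-0.0002],"delta_rot":[0,0,-0.1],"jaw":60},{"delta_pos":[-0.0004,0.101,-0.0002],"delta_rot":[0,0,-0.1],"jaw":60},{"delta_pos":[-0.0004,0.103,-0.0002],"delta_rot":[0,0,-0.1],"jaw":60},{"delta_pos":[-0.0004,0.103,-0.0002],"delta_rot":[0,0,-0.1],"jaw":60},{"delta_pos":[-0.0004,0.103,-0.0002],"delta_rot":[0,0,-0.1],"jaw":45},{"delta_pos":[-0.0004,0.103,-0.0002],"delta_rot":[0,0,-0.1],"jaw":35},{"delta_pos":[-0.0004,0.103,-0.0002],"delta_rot":[0,0,-0.1],"jaw":28}]'
python3 -m handwheel '[{"delta_pos":[0,0,0],"delta_rot":[0,0,0],"jaw":20},{"delta_pos":[0,0,0],"delta_rot":[0,0,0],"jaw":5},{"delta_pos":[0,0,0],"delta_rot":[0,0,0],"jaw":5},{"delta_pos":[0,0,0],"delta_rot":[0,0,0],"jaw":5},{"delta_pos":[0,0,0],"delta_rot":[0,0,0],"jaw":5},{"delta_pos":[0,0,0],"delta_rot":[0,0,0],"jaw":5},{"delta_pos":[0,-0.01,0],"delta_rot":[0,0,0],"jaw":5},{"delta_pos":[0,-0.05,0],"delta_rot":[0,0,0],"jaw":5},{"delta_pos":[0,-0.095,0],"delta_rot":[0,0,0],"jaw":5},{"delta_pos":[0,-0.12,0],"delta_rot":[0,0,0],"jaw":5}]' 30
python3 - <<'E'
from h import *
for i in range(4): eyes.snapshot("wrist")
im=eyes.snapshot("wrist");cv2.imwrite("pics/ggh.png",cv2.resize(im[160:380,180:460],(700,550),interpolation=cv2.INTER_CUBIC))
s=state();T=np.array(s["tcp_rot"]);t=np.array(s["tcp_pos"])
for dx in(-.003,0,.003):print(dx,[proj("wrist",t+T@np.array([dx+a,b,0])) for a,b in((-.017,.027),(-.017,.017),(0,-.013))])
go(.553,.1419,.16,81)
E
```

```text
time: 24.8
tcp_pos: [0.5839, -0.1169, 0.0279]
tcp_rot: [[0.988, 0.0, 0.156], [-0.156, -0.003, 0.988], [0.001, -1.0, -0.003]]
contact_force: [-0.6, -0.1, -0.5]
opening: 0.282
time: 25.8
tcp_pos: [0.5849, -0.1169, 0.1518]
tcp_rot: [[0.988, 0.004, 0.156], [-0.156, -0.004, 0.988], [0.005, -1.0, -0.003]]
contact_force: [1.7, -0.6, -0.7]
opening: 0.198
-0.003 [array([319.3163, 210.7304]), array([319.3135, 216.9195]), array([319.3045, 278.2034])]
0 [array([319.3165, 216.0406]), array([319.3137, 222.5264]), array([319.3048, 284.4617])]
0.003 [array([319.3166, 221.298 ]), array([319.3139, 228.074 ]), array([319.3051, 290.6417])]
t 26.05 tcp [ 0.5831 -0.1163  0.1471] yaw 81.0 dpos [-0.0701 -0.0135  0.2503] drot [ 0.1425 -0.0024 -0.0343] open 0.198 F [-0.0394  0.333  -1.5009]
```

View pics/ggh.png

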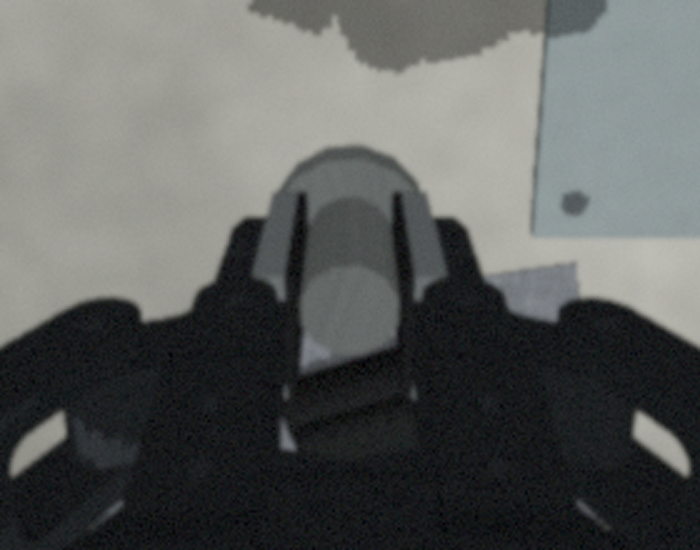

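```bash
python3 -m handwheel '[{"delta_pos":[-0.007,0,0.025],"delta_rot":[0,0,0],"jaw":5},{"delta_pos":[-0.02,0,0.07],"delta_rot":[0,0,0],"jaw":5},{"delta_pos":[-0.033,0,0.115],"delta_rot":[0,0,0],"jaw":5},{"delta_pos":[-0.045,0,0.16],"delta_rot":[0,0,0],"jaw":5},{"delta_pos":[-0.057,0,0.205],"delta_rot":[0,0,0],"jaw":5},{"delta_pos":[-0.067,0,0.238],"delta_rot":[0,0,0],"jaw":5},{"delta_pos":[-0.0701,0,0.2503],"delta_rot":[0,0,0],"jaw":5},{"delta_pos":[-0.0701,0,0.2503],"delta_rot":[0,0,0],"jaw":5},{"delta_pos":[-0.0701,0,0.2503],"delta_rot":[0,0,0],"jaw":5},{"delta_pos":[-0.0701,0,0.2503],"delta_rot":[0,0,0],"jaw":5}]'
python3 - <<'E'
from fit import *
for i in range(4): eyes.snapshot("wrist")
im=eyes.snapshot("wrist");cv2.imwrite("pics/gp.png",im)
run("wrist",{"block_center":(.553,.1419,-.158)},{"block_center":.006})
eyes.snapshot("scene");run("scene",{"block_center":(.553,.1419,-.158)},{"block_center":.006})
go(.553,.1419,.0842,81)
E
```

```text
time: 27.05
tcp_pos: [0.5531, 0.1403, 0.1459]
tcp_rot: [[0.987, -0.002, 0.158], [-0.158, -0.003, 0.987], [-0.001, -1.0, -0.003]]
contact_force: [-0.8, -0.9, -1.5]
opening: 0.196
wrist block_center 0.56 [322.9 194.3] [0.5515 0.1426] yaw -8.6 iou 0.702
scene block_center 0.81 [375.2 186.5] [0.5533 0.1424] yaw -13.9 iou 0.856
t 27.45 tcp [0.5531 0.1414 0.1466] yaw 81.0 dpos [-0.0002  0.0624  0.0006] drot [ 0.1423 -0.0415 -0.0264] open 0.199 F [-0.4335 -0.3788 -1.5707]
```

View pics/gp.png

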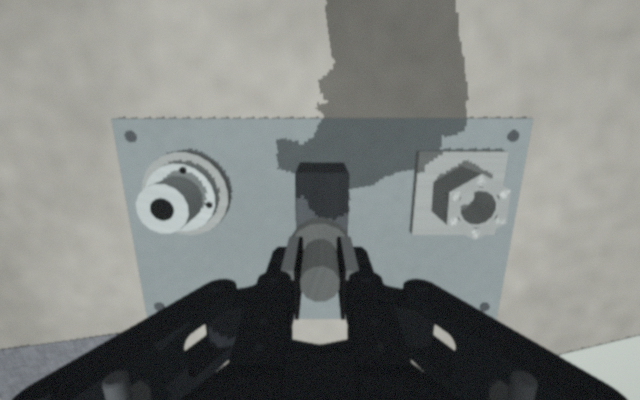

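```bash
python3 -m handwheel '[{"delta_pos":[-0.0002,0.02,0.0006],"delta_rot":[0,0,0],"jaw":5},{"delta_pos":[-0.0002,0.04,0.0006],"delta_rot":[0,0,0],"jaw":5},{"delta_pos":[-0.0002,0.052,0.0006],"delta_rot":[0,0,0],"jaw":5},{"delta_pos":[-0.0002,0.058,0.0006],"delta_rot":[0,0,0],"jaw":5},{"delta_pos":[-0.0002,0.059,0.0006],"delta_rot":[0,0,0],"jaw":5},{"delta_pos":[-0.0002,0.059,0.0006],"delta_rot":[0,0,0],"jaw":5},{"delta_pos":[-0.0002,0.059,0.0006],"delta_rot":[0,0,0],"jaw":5},{"delta_pos":[-0.0002,0.059,0.0006],"delta_rot":[0,0,0],"jaw":5},{"delta_pos":[-0.0002,0.059,0.0006],"delta_rot":[0,0,0],"jaw":5},{"delta_pos":[-0.0002,0.059,0.0006],"delta_rot":[0,0,0],"jaw":5}]'
python3 -c "
from h import *
go(.553,.1419,.0842,81)"
```

```text
time: 28.45
tcp_pos: [0.5532, 0.1419, 0.0879]
tcp_rot: [[0.988, -0.0, 0.157], [-0.157, -0.002, 0.988], [0.0, -1.0, -0.002]]
contact_force: [-0.2, -0.7, -0.9]
opening: 0.198
t 28.45 tcp [0.5532 0.1419 0.0879] yaw 81.0 dpos [-0.0002  0.0037 -0.0001] drot [ 0.1328 -0.0421  0.0092] open 0.198 F [-0.1622 -0.7322 -0.8505]
```

```bash
python3 -m handwheel '[{"delta_pos":[-0.0002,0.002,0],"delta_rot":[0,0,0],"jaw":5},{"delta_pos":[-0.0002,0.0038,0],"delta_rot":[0,0,0],"jaw":5},{"delta_pos":[-0.0002,0.0038,0],"delta_rot":[0,0,0],"jaw":5},{"delta_pos":[-0.0002,0.0038,0],"delta_rot":[0,0,0],"jaw":22},{"delta_pos":[-0.0002,0.0038,0],"delta_rot":[0,0,0],"jaw":35},{"delta_pos":[-0.0002,0.0038,0],"delta_rot":[0,0,0],"jaw":60},{"delta_pos":[-0.0002,0.0038,0],"delta_rot":[0,0,0],"jaw":60},{"delta_pos":[-0.0002,-0.004,0],"delta_rot":[0,0,0],"jaw":60},{"delta_pos":[-0.0002,-0.035,0],"delta_rot":[0,0,0],"jaw":60},{"delta_pos":[-0.0002,-0.075,0],"delta_rot":[0,0,0],"jaw":60}]'
python3 - <<'E'
from h import *
go(.5669,-.3577,.16,66)
E
```

```text
time: 29.45
tcp_pos: [0.5515, 0.1419, 0.1624]
tcp_rot: [[0.988, -0.005, 0.157], [-0.157, -0.003, 0.988], [-0.004, -1.0, -0.004]]
contact_force: [1.1, -0.6, 0.0]
opening: 0.6
t 29.45 tcp [0.5515 0.1419 0.1624] yaw 81.0 dpos [ 0.0938  0.0037 -0.491 ] drot [ 0.2297 14.9558 -0.204 ] open 0.6 F [ 1.0635 -0.6075  0.0271]
```

```bash
python3 -m handwheel '[{"delta_pos":[0.009,0,-0.047],"delta_rot":[0,1.5,0],"jaw":60},{"delta_pos":[0.018,0,-0.096],"delta_rot":[0,3,0],"jaw":70},{"delta_pos":[0.028,0,-0.145],"delta_rot":[0,4.5,0],"jaw":70},{"delta_pos":[0.037,0,-0.194],"delta_rot":[0,6,0],"jaw":70},{"delta_pos":[0.0465,0,-0.243],"delta_rot":[0,8,0],"jaw":70},{"delta_pos":[0.056,0,-0.292],"delta_rot":[0,10,0],"jaw":70},{"delta_pos":[0.065,0,-0.341],"delta_rot":[0,12,0],"jaw":70},{"delta_pos":[0.0745,0,-0.39],"delta_rot":[0,13.5,0],"jaw":70},{"delta_pos":[0.084,0,-0.439],"delta_rot":[0,14.6,0],"jaw":70},{"delta_pos":[0.0938,0.003,-0.488],"delta_rot":[0,14.6,0],"jaw":70}]'
python3 - <<'E'
from fit import *
for i in range(6): eyes.snapshot("wrist")
im=eyes.snapshot("wrist");cv2.imwrite("pics/cp.png",im)
o=run("wrist",{"coupon_center":(.5669,-.3577,-.41)})["coupon_center"]
go(o[0],o[1],.0165,90+np.degrees(o[2]))
E
```

```text
time: 30.45
tcp_pos: [0.5674, -0.357, 0.162]
tcp_rot: [[0.916, -0.003, 0.402], [-0.402, -0.004, 0.916], [-0.001, -1.0, -0.005]]
contact_force: [0.1, 0.7, 0.8]
opening: 0.7
wrist coupon_center 0.89 [317.2 194.9] [ 0.5668 -0.3573] yaw -23.1 iou 0.965
t 30.85 tcp [ 0.5676 -0.3531  0.1612] yaw 66.5 dpos [ 0.0014  0.1447 -0.0036] drot [ 0.2403 -0.4216 -0.1766] open 0.701 F [-0.9251 -0.2121  0.6847]
```

```bash
python3 -m handwheel '[{"delta_pos":[0.0014,0.04,-0.0036],"delta_rot":[0.2,-0.4,-0.2],"jaw":70},{"delta_pos":[0.0014,0.08,-0.0036],"delta_rot":[0.2,-0.4,-0.2],"jaw":70},{"delta_pos":[0.0014,0.11,-0.0036],"delta_rot":[0.2,-0.4,-0.2],"jaw":70},{"delta_pos":[0.0014,0.13,-0.0036],"delta_rot":[0.2,-0.4,-0.2],"jaw":70},{"delta_pos":[0.0014,0.141,-0.0036],"delta_rot":[0.2,-0.4,-0.2],"jaw":70},{"delta_pos":[0.0014,0.1447,-0.0036],"delta_rot":[0.2,-0.4,-0.2],"jaw":70},{"delta_pos":[0.0014,0.1447,-0.0036],"delta_rot":[0.2,-0.4,-0.2],"jaw":70},{"delta_pos":[0.0014,0.1447,-0.0036],"delta_rot":[0.2,-0.4,-0.2],"jaw":60},{"delta_pos":[0.0014,0.1447,-0.0036],"delta_rot":[0.2,-0.4,-0.2],"jaw":53},{"delta_pos":[0.0014,0.1447,-0.0036],"delta_rot":[0.2,-0.4,-0.2],"jaw":47}]' 30
python3 -m handwheel '[{"delta_pos":[0,0,0],"delta_rot":[0,0,0],"jaw":42},{"delta_pos":[0,0,0],"delta_rot":[0,0,0],"jaw":20},{"delta_pos":[0,0,0],"delta_rot":[0,0,0],"jaw":20},{"delta_pos":[0,0,0],"delta_rot":[0,0,0],"jaw":20},{"delta_pos":[0,0,0],"delta_rot":[0,0,0],"jaw":20},{"delta_pos":[0,0,0],"delta_rot":[0,0,0],"jaw":20},{"delta_pos":[0,-0.01,0],"delta_rot":[0,0,0],"jaw":20},{"delta_pos":[0,-0.05,0],"delta_rot":[0,0,0],"jaw":20},{"delta_pos":[0,-0.098,0],"delta_rot":[0,0,0],"jaw":20},{"delta_pos":[0,-0.135,0],"delta_rot":[0,0,0],"jaw":20}]' 30
python3 - <<'E'
from h import *
for i in range(6): eyes.snapshot("wrist")
im=eyes.snapshot("wrist");cv2.imwrite("pics/cph.png",cv2.resize(im[130:350,180:460],(700,550),interpolation=cv2.INTER_CUBIC))
s=state();T=np.array(s["tcp_rot"]);t=np.array(s["tcp_pos"])
for dx in(-.003,0,.003):print(dx,[proj("wrist",t+T@np.array([dx-.035,b,0])) for b in(.0165,.0045)])
w=np.radians(-9.05);p=np.array([.553,.1419])+.087*np.array([np.cos(w),np.sin(w)])
print(p);go(*p,.15,80.95)
E
```

```text
time: 31.85
tcp_pos: [0.5674, -0.3578, 0.0177]
tcp_rot: [[0.92, 0.002, 0.393], [-0.393, -0.002, 0.92], [0.002, -1.0, -0.001]]
contact_force: [0.3, -0.5, -1.0]
opening: 0.465
time: 32.85
tcp_pos: [0.5673, -0.3575, 0.1553]
tcp_rot: [[0.92, 0.002, 0.393], [-0.393, -0.002, 0.92], [0.003, -1.0, -0.001]]
contact_force: [0.6, -0.4, -0.6]
opening: 0.409
-0.003 [array([320.0388, 182.2187]), array([320.0984, 188.1631])]
0 [array([320.0352, 188.2209]), array([320.0942, 194.6319])]
0.003 [array([320.0316, 194.1575]), array([320.09  , 201.0241])]
[0.6389 0.1282]
t 33.2 tcp [ 0.5661 -0.3566  0.1506] yaw 66.9 dpos [-0.1236  0.0007  0.4745] drot [ -0.0021 -14.0869  -0.0839] open 0.411 F [-0.0401  0.1449 -1.3684]
```

View pics/cph.png

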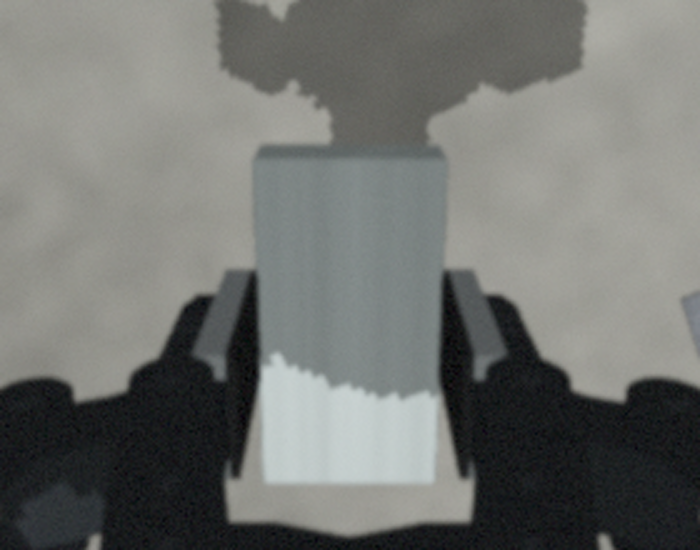

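```bash
python3 -m handwheel '[{"delta_pos":[-0.0124,0,0.0474],"delta_rot":[0,-1.5,0],"jaw":20},{"delta_pos":[-0.0247,0,0.095],"delta_rot":[0,-3,0],"jaw":20},{"delta_pos":[-0.037,0,0.1424],"delta_rot":[0,-4.5,0],"jaw":20},{"delta_pos":[-0.0494,0,0.19],"delta_rot":[0,-6,0],"jaw":20},{"delta_pos":[-0.0618,0,0.2373],"delta_rot":[0,-8,0],"jaw":20},{"delta_pos":[-0.0742,0,0.2847],"delta_rot":[0,-10,0],"jaw":20},{"delta_pos":[-0.0865,0,0.332],"delta_rot":[0,-12,0],"jaw":20},{"delta_pos":[-0.0989,0,0.3796],"delta_rot":[0,-13,0],"jaw":20},{"delta_pos":[-0.1112,0,0.427],"delta_rot":[0,-14,0],"jaw":20},{"delta_pos":[-0.1236,0,0.4745],"delta_rot":[0,-14,0],"jaw":20}]'
python3 - <<'E'
from pf import *
for i in range(7): eyes.snapshot("wrist")
im=eyes.snapshot("wrist");cm=cam("wrist");cv2.imwrite("pics/cpl.png",im);print(padfit(im,cm,(.553,.142)))
go(.6389,.1282,.03,80.95)
E
```

```text
time: 34.2
tcp_pos: [0.6378, 0.1301, 0.1486]
tcp_rot: [[0.987, -0.005, 0.159], [-0.159, 0.0, 0.987], [-0.005, -1.0, -0.001]]
contact_force: [1.2, 0.3, -1.4]
opening: 0.411
(array([ 0.5531,  0.1419, -0.1597]), np.float64(-16.867286682128906))
t 34.6 tcp [0.6385 0.1267 0.15  ] yaw 80.7 dpos [0.0005 0.12   0.0016] drot [ 0.0144 -0.2085 -0.1605] open 0.409 F [-0.9932 -0.2164 -1.353 ]
```

View pics/cpl.png

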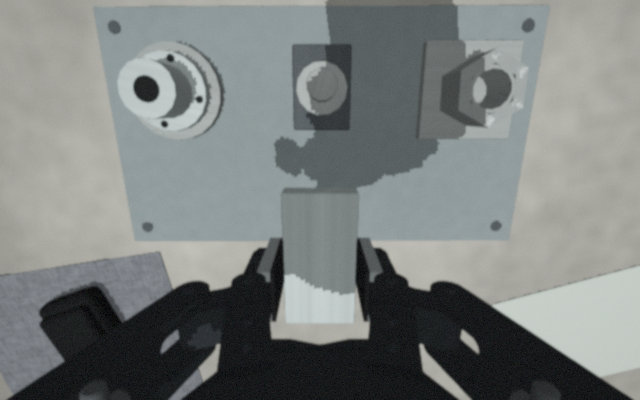

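The gauge disc at (322, 88) is centred on the block top at (322, 87), and the coupon is held straight behind it. Lowering now.

```bash
python3 -m handwheel '[{"delta_pos":[0.0005,0.03,0.001],"delta_rot":[0,-0.2,-0.1],"jaw":20},{"delta_pos":[0.0005,0.06,0.001],"delta_rot":[0,-0.2,-0.1],"jaw":20},{"delta_pos":[0.0005,0.085,0.001],"delta_rot":[0,-0.2,-0.1],"jaw":20},{"delta_pos":[0.0005,0.105,0.001],"delta_rot":[0,-0.2,-0.1],"jaw":20},{"delta_pos":[0.0005,0.116,0.001],"delta_rot":[0,-0.2,-0.1],"jaw":20},{"delta_pos":[0.0005,0.12,0.001],"delta_rot":[0,-0.2,-0.1],"jaw":20},{"delta_pos":[0.0005,0.12,0.001],"delta_rot":[0,-0.2,-0.1],"jaw":20},{"delta_pos":[0.0005,0.12,0.001],"delta_rot":[0,-0.2,-0.1],"jaw":20},{"delta_pos":[0.0005,0.12,0.001],"delta_rot":[0,-0.2,-0.1],"jaw":20},{"delta_pos":[0.0005,0.12,0.001],"delta_rot":[0,-0.2,-0.1],"jaw":20}]'
python3 -c "
from h import *
go(.6389,.1282,.0240,80.95)"
```

```text
time: 35.6
tcp_pos: [0.6395, 0.1277, 0.0311]
tcp_rot: [[0.988, 0.001, 0.157], [-0.157, 0.0, 0.988], [0.001, -1.0, 0.0]]
contact_force: [-0.0, -0.2, -1.2]
opening: 0.41
t 35.6 tcp [0.6395 0.1277 0.0311] yaw 80.9 dpos [-0.0007  0.0071  0.0004] drot [-0.0074 -0.001   0.0351] open 0.41 F [-0.0295 -0.214  -1.2284]
```

```bash
python3 -m handwheel '[{"delta_pos":[-0.0005,0.003,0.0004],"delta_rot":[0,0,0],"jaw":20},{"delta_pos":[-0.0005,0.006,0.0004],"delta_rot":[0,0,0],"jaw":20},{"delta_pos":[-0.0005,0.0073,0.0004],"delta_rot":[0,0,0],"jaw":20},{"delta_pos":[-0.0005,0.0073,0.0004],"delta_rot":[0,0,0],"jaw":45},{"delta_pos":[-0.0005,0.0073,0.0004],"delta_rot":[0,0,0],"jaw":60},{"delta_pos":[-0.0005,0.0073,0.0004],"delta_rot":[0,0,0],"jaw":70},{"delta_pos":[-0.0005,0.0073,0.0004],"delta_rot":[0,0,0],"jaw":70},{"delta_pos":[-0.0005,0,0.0004],"delta_rot":[0,0,0],"jaw":70},{"delta_pos":[-0.0005,-0.03,0.0004],"delta_rot":[0,0,0],"jaw":70},{"delta_pos":[-0.0005,-0.075,0.0004],"delta_rot":[0,0,0],"jaw":70}]'
python3 -m handwheel '[{"delta_pos":[0,-0.04,0],"delta_rot":[0,0,0],"jaw":70},{"delta_pos":[0,-0.08,0],"delta_rot":[0,0,0],"jaw":70},{"delta_pos":[0,-0.12,0],"delta_rot":[0,0,0],"jaw":70},{"delta_pos":[0,-0.15,0],"delta_rot":[0,0,0],"jaw":70},{"delta_pos":[0,-0.17,0],"delta_rot":[0,0,0],"jaw":70},{"delta_pos":[0,-0.18,0],"delta_rot":[0,0,0],"jaw":70},{"delta_pos":[0,-0.18,0],"delta_rot":[0,0,0],"jaw":70},{"delta_pos":[0,-0.18,0],"delta_rot":[0,0,0],"jaw":70},{"delta_pos":[0,-0.18,0],"delta_rot":[0,0,0],"jaw":70},{"delta_pos":[0,-0.18,0],"delta_rot":[0,0,0],"jaw":70}]'
python3 - <<'E'
from pf import *
for i in range(4): eyes.snapshot("wrist")
im=eyes.snapshot("wrist");cm=cam("wrist");cv2.imwrite("pics/fin.png",im);x,s=padfit(im,cm,(.553,.142));print(x,s)
Z={"hub_center":.016,"nut_center":.016,"block_center":.006,"coupon_center":.006,"gauge_center":.056}
P={"hub_center":(.534,.0234),"nut_center":(.572,.2605,.4),"block_center":(.553,.1419,-.158),"coupon_center":(.639,.1282,-.158),"gauge_center":(.553,.142)}
w=-.158;Rz=np.array([[np.cos(w),-np.sin(w)],[np.sin(w),np.cos(w)]])
for n,v in run("wrist",P,Z).items(): print(n,"in plate frame mm",1e3*Rz.T@(v[:2]-[.553,.1419]))
im=eyes.snapshot("scene");cv2.imwrite("pics/finsc.png",im)
for n,v in run("scene",dict(P,bottle=(.437,-.356)),Z).items(): print(n,"in plate frame mm",1e3*Rz.T@(v[:2]-[.553,.1419]))
print(state()["time"],state()["contact_force"])
E
```

```text
time: 36.6
tcp_pos: [0.6367, 0.1279, 0.1043]
tcp_rot: [[0.988, -0.006, 0.157], [-0.157, -0.0, 0.988], [-0.005, -1.0, -0.001]]
contact_force: [0.8, 0.3, -0.4]
opening: 0.697
time: 37.6
tcp_pos: [0.6372, 0.128, 0.2827]
tcp_rot: [[0.988, -0.008, 0.157], [-0.157, -0.001, 0.988], [-0.008, -1.0, -0.002]]
contact_force: [-0.0, 0.2, -0.6]
opening: 0.696
[ 0.5528  0.1419 -0.1581] -13.613590240478516
wrist hub_center 0.73 [428.6  97.2] [0.534  0.0234] yaw 0.0 iou 0.0
wrist nut_center 0.85 [426.8  97. ] [0.5715 0.2607] yaw 23.4 iou 0.962
wrist block_center 0.73 [325.   84.3] [0.5524 0.142 ] yaw -9.3 iou 0.969
wrist coupon_center 0.7 [320.9 170. ] [0.6381 0.1287] yaw -9.6 iou 0.97
wrist gauge_center 0.84 [320.9  98.1] [0.5534 0.1418] yaw -0.1 iou 0.941
hub_center in plate frame mm [  -0.1181 -120.0135]
nut_center in plate frame mm [ -0.4074 120.184 ]
block_center in plate frame mm [-0.6018 -0.0216]
coupon_center in plate frame mm [86.133   0.3491]
gauge_center in plate frame mm [ 0.4227 -0.0466]
scene hub_center 0.79 [326.5 183.4] [0.5338 0.0231] yaw 5.1 iou 0.868
scene nut_center 0.62 [426.5 188.8] [0.5731 0.2603] yaw 18.1 iou 0.956
scene block_center 0.8 [373.4 188.6] [0.553  0.1422] yaw -9.6 iou 0.703
scene coupon_center 0.92 [375.9 216.9] [0.6395 0.1281] yaw -11.3 iou 0.909
scene gauge_center 0.75 [378.7 173.2] [0.5513 0.1414] yaw 3.6 iou 0.832
scene bottle 0.64 [377.1 220. ] [ 0.437 -0.356] yaw 0.0 iou 0.0
hub_center in plate frame mm [  -0.2908 -120.3397]
nut_center in plate frame mm [  1.2201 120.0703]
block_center in plate frame mm [-0.0978  0.2976]
coupon_center in plate frame mm [87.6037  0.0229]
gauge_center in plate frame mm [-1.6245 -0.7677]
bottle in plate frame mm [ -36.2138 -509.95  ]
38.45 [-0.3293 -0.1574  0.3953]
```

View pics/fin.png

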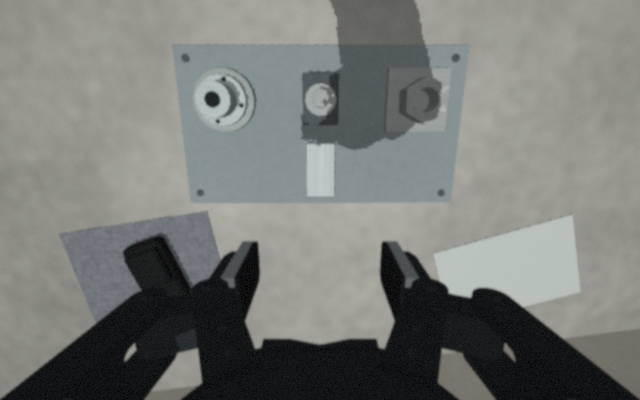

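```bash
python3 - <<'E'
from h import *
a=cv2.imread("pics/scene0.png").astype(int);b=cv2.imread("pics/finsc.png").astype(int)
for n,(u,v,k) in{"bottle":(171,163,14),"mouse":(264,272,26)}.items():
    d=abs(a-b)[v-k:v+k,u-k:u+k].max(2);print(n,d.mean(),(d>30).sum())
r.close_job()
E
```

```text
bottle 5.274234693877551 0
mouse 5.017381656804734 0
the job is handed in; nothing more can be done
```

The set is laid out on the plate and the job is handed in, after about 38 s of the 120 s. I placed the pieces in the order asked: nut, hub, block, gauge, coupon. All are released and upright, and the robot is raised clear of them.

These are the last checks, in the plate's own frame and relative to the target:

| Piece | Wrist camera | Scene camera |
|---|---|---|
| Nut on the square pad | 0.5 mm off centre | 1.2 mm off centre |
| Hub on the round pad | no usable result at the end; 0.2 mm off centre in an earlier close view | 0.5 mm off centre |
| Block midway between the pads | 0.6 mm off, turned 0.3° | 0.3 mm off |
| Gauge on the block | about 1 mm from the block's centre | 1.8 mm from the block's centre, on a weak fit |
| Coupon behind the block | 86 mm back, within 0.4 mm of the centre line, turned 0.6° | 88 mm back, turned 2.3° |

At 86–88 mm back the coupon is wholly on the plate, about 12–14 mm from its back edge.

**Checks that failed or disagreed:**
- **Misidentified pieces:** in the last wrist picture the detector took the nut for the hub. In the last scene picture it took the coupon for the bottle.
- **Bottle and mouse:** I compared the first and last scene pictures around both, and nothing had changed.
- **Plate position:** one mid-job check put the plate's pads 4–7 mm off. That picture was taken while the arm was still settling; retaken once it was still, it agreed with the other pictures.
- **Top camera:** it read about 4 mm off from the other two throughout, so I did not use it for placing.

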